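# Lock the squaring jig and hold the square in its corner

### The arm

A 6-joint arm with a two-finger parallel gripper is mounted at the origin on the work surface. World frame = base frame: x ahead of the robot, y to its left, z up, the work surface at z = 0. Lengths are in mm, angles in rad, forces in N, time in s.
With the tool pointing down it reaches from about 400 to 925 mm from the base axis. Payload 12.5 kg.
Tool frame: the origin (TCP) lies at the very end of the fingers, on their centre line; the grasp point (between the pads) lies 19 mm behind it (env.grip_point_offset is the distance from the TCP to the grasp point, in mm); z points along the fingers, y is the direction in which the jaws open and shut (so a half turn about z gives the same grasp; the last joint's range is limited). The gripper opens to 95 mm and grips with 3 to 60 N. Pads are 20 mm wide; open, the fingers measure 119 mm over their backs; the gripper's body (75 mm by 180 mm) begins 59 mm behind the grasp point.
Start: joints at [-1.432, 0.491, 1.559, -0, 1.092, -0.106], TCP at [151.499, -606.382, 180.261] pointing down, gripper open.
Joint ranges: [-3.1, 3.1], [-0.84, 2.19], [0.05, 2.79], [-1.13, 4.28], [0.06, 2.93], [-2.69, 2.69]. Speed limits (rad/s): [2.22, 2.22, 2.79, 3.14, 3.14, 3.14].

### API

Orientations are given as [roll, pitch, yaw] about the fixed x, y, z axes, in that order (R = Rz(yaw) Ry(pitch) Rx(roll)).
In Python, from cell import env gives the robot as it stands.
- The arm moves only by the tool drive_tool, never from a script. Its argument "commands" is a list of rows, each an object of numbers: "dx", "dy", "dz": the shift along the world's x, y, z in mm; "yaw": the turn about the world's z in degrees. In form: [{"dx": .., "dy": .., "dz": .., "yaw": ..}, ...]. A call has 1 to 5 rows; each row shifts and turns the commanded pose from where the row before left it; what a row does not reach is not made up. A row lasts 1/12 s, in which the tool goes at most 41.7 mm and 7.16 degrees, less where a joint would pass 70% of its speed; a pose out of reach is approached as far as the arm can. A call with a gripper value outside its range is refused whole. "grip" is the opening, from 0 (shut) to 1 (fully open), set as the call begins (left out, the last holds). The fingers move at their own pace and stop on an object; the grip force is fixed at half the most. Time passes only in rows, so rows that do not move let the fingers close. It gives the time, the measured TCP pose, the force and the opening at its end, in the units of the state.
- env.state(): the state, without advancing time (a new reading comes with each control period).
- env.read_camera(name): name is "scene" or "top" or "wrist"; returns the picture (480x640x3 uint8, red, green, blue); there is no depth.
- env.calibration(name): a dict with "intrinsics" (3x3 intrinsics, pixels), "rvec" (rotation vector, rad) and "tvec" (3), from world to camera coordinates, as OpenCV has them. Camera axes: x right, y down, z forward; pixel columns grow to the right and rows downward; lengths in mm; the calibration is good to about 2 mm. The wrist camera is an equidistant fisheye: a pixel r from the principal point sees the ray r / f radians off the axis. A picture is of the moment at which its call begins: read the wrist's pose just before it. calibration takes no time and is no camera call; for the wrist camera it gives the pose at the moment of the call.
- env.job_done(): hands the job in, once; it reports no verdict.
Trained networks look in the newest picture that a camera, given by its name, has taken for a name from the list of things; names that differ only in an ending like _2 or _b are one class to them, and where a whole thing is asked for, a point or a joint stands for the part that bears it (a point fixed in the world has none). Each returns a list of dicts, best first, with "conf" (0 to 1); they miss things now and then, are a little off and sometimes report something else, mostly with a low value. They report only what shows in the picture. A call takes as long as a camera call. They do not tell look-alikes from the thing itself.
- env.trace(query, camera): "pixels" (480x640 bool, what is visible of it) and "pixel" ([column, row] in pixels, amid what is visible of it).
- env.place_of(query, camera): "pixel" ([column, row] in pixels: a listed point, or the origin of a listed thing).
The state is a dict: "t": time; "joints": joint angles; "qvel": joint speeds; "tau": joint torques, N m; "eef_pos": TCP position; "tcp_rot": TCP orientation; "ft_force": force on the tool from outside, world axes, zero at the start; "moment": the same for the moment, N m; "opening": opening from 0.0 (shut) to 1.0 (fully open).
Only numpy, scipy, OpenCV 4.12 (cv2) and the standard library are available. Lean on these libraries where they do the work, as an engineer would, in place of code of your own. Each camera call takes 0.05 s, during which the arm holds its last target.

### The job

Lock the cross stop of the squaring jig by turning its steel collar clockwise, by the black pin on its lever, until the red line on the lever points at the red mark on the plate. Then lay the L-shaped aluminium square flat on the jig plate, push it fully home into the corner until both its outer edges press against the two brass fences, and finish while still gripping it and pressing it firmly into both. Leave the collar at its mark, and do not disturb the glass dome, the brass adapter or the loose knob.

Things in the scene. Friction and masses are not known exactly. Their poses are not given: they have to be found in the camera images.
- jig: squaring jig screwed to the desk: a grey plate, 230 mm (its x, -115 to +115) by 290 mm (its y, -125 to +165), 8 mm thick, with two brass fences that make an inside corner and a steel lock collar. Plate and fences are polished (friction about 0.2). Origin on the desk below the plate, z up; the corner opens towards its -x and -y. It is fixed.
- corner (a point): the point on the plate's top (8 mm above the desk) where the planes of the two fences' inner faces meet; at (60, 20) mm in the jig's x, y. The fences stop 10 mm short of this point along their lengths (relief gap).
- long_rail: brass long rail, a fixed fence 16 mm wide, 125 mm long along the jig's y, 20 mm tall above the plate. Origin in the middle of its inner face's lower edge; the face looks to the jig's -x and is the plane jig x = 60 mm.
- cross_stop: brass cross stop, a fixed fence 16 mm wide, 125 mm long along the jig's x, 20 mm tall above the plate. Origin in the middle of its inner face's lower edge; the face looks to the jig's -y and is the plane jig y = 20 mm.
- collar (a joint): turn of the lock collar about its upright axis in rad, growing clockwise seen from above. At 0 the lever points to the jig's -x; at 1.2 its red line points at the red mark (locked); stops at 0 and 1.7, no stop at the mark. It starts between 0 and 0.5 and stays where it is left; it turns against a light friction of about 0.06 N m.
- collar_axis (a point): the collar's axis at the level of the plate's top, at (-30, 85) mm in the jig's x, y. The collar is a steel ring 48 mm across whose top is 28 mm above the desk; a dark post 22 mm across stands in it, its top 38 mm above the desk.
- collar_pin (a point): the black round pin of the collar's lever: 12 mm in diameter, upright, 45 mm from the collar's axis, clear of the lever from 26 to 58 mm above the desk. This point is on its centreline 42 mm above the desk. It goes round with the collar.
- locked_mark (a point): middle of the red mark painted on the plate's top, a 22 by 6 mm stripe that points at the collar's axis, 67 mm from it.
- square: loose flat aluminium L, 12 mm thick, 0.22 to 0.45 kg; outer edges 120 mm, legs 26 mm wide, a 40 mm web in the corner carries an upright blue grip bar. Origin on the underside below the bar's middle, z up. Outer edges: planes x = +40 mm (goes to the long rail) and y = +40 mm (to the cross stop); legs run from there to -x and -y. Seated, its x, y axes point as the jig's.
- heel (a point): the outer corner of the square on its underside, at (40, 40) mm in its x, y.
- grip_bar (a point): middle of the blue grip bar, 30 mm above the square's underside. The bar is 44 mm long along the square's x, 12 mm wide along its y, and stands from 12 to 42 mm above the underside.
- dome: bystander: clear glass dome, 72 mm across, 74 mm tall with its brass knob, standing loose; origin under its centre
- spider: bystander: three-armed brass adapter, 45 mm across, 8 mm tall, lying loose; origin under its centre
- knob: bystander: loose brown pointer knob, 38 mm across, 20 mm tall; origin under its centre
Mind the look-alikes: they are no part of the job. Leave any brown or pink look-alike of the square alone.

How it is judged:
By the outcome, as a careful person would: the job done as asked, in the order asked, and still so for the second after the job is handed in, while the arm keeps its last pose, push and grip.
It also fails if it takes over 59 s, if anything falls off the work surface, if the arm or the gripper's body presses on something with over 40 N, if the wrist force passes 120 N, or if a joint passes its speed limit or range.

## Working session

There is one attempt and no reset: what is moved stays moved. The work goes in short steps, Python scripts to look and compute and a tool call to move; the robot and the scene stay as the last step left them, time stands still between calls to the robot, and variables do not carry over. Pictures are saved under pics/ and viewed, and the job is handed in when it is done.

Besides the shell and the picture viewer there is one more tool, called as name(argument=value, ...), one argument or row to a line, values as JSON. drive_tool: Moves the arm, as the interface text tells. Its arguments: {"type":"object","properties":{"commands":{"type":"array"},"grip":{"type":"number"}},"required":["commands"]}

```bash
ls; mkdir -p pics; python3 - <<'E'
from cell import env
import cv2
s=env.state(); print(s['t'],s['eef_pos'],s['tcp_rot'],s['opening'],s['ft_force'])
for c in ['scene','top']:
    im=env.read_camera(c); cv2.imwrite(f'pics/{c}0.png',im[:,:,::-1])
    k=env.calibration(c); print(c,k)
E
```

```text
pics
0.0 [ 151.45662881 -606.07261371  179.66701818] [-3.14047366e+00 -9.36801419e-05  2.44785410e-01] 1.0006481847304043 [0.38407897 0.01834261 0.69213186]
scene {'intrinsics': array([[606.19328802,   0.        , 308.32815296],
       [  0.        , 606.19328802, 242.33433475],
       [  0.        ,   0.        ,   1.        ]]), 'rvec': array([ 1.03163651,  2.24767406, -1.20897359]), 'tvec': array([ 350.47370684, -154.98042025, 1542.12513392])}
top {'intrinsics': array([[461.24650054,   0.        , 324.42517048],
       [  0.        , 461.24650054, 238.15265595],
       [  0.        ,   0.        ,   1.        ]]), 'rvec': array([ 2.17244996, -2.19545849,  0.11939393]), 'tvec': array([-21.31081515, 534.42750016, 939.63584937])}
```

View pics/scene0.png

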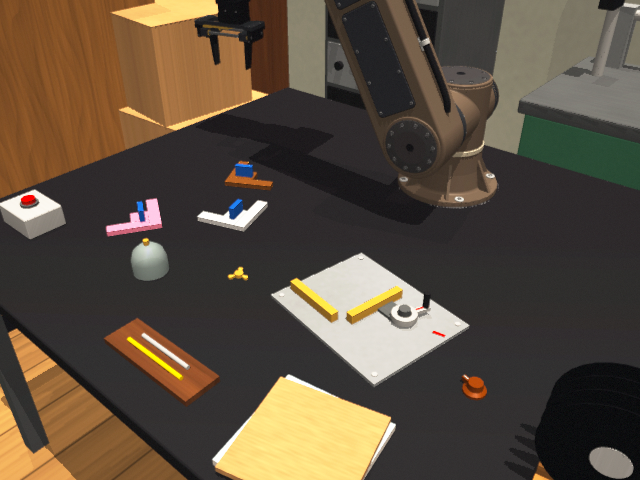

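View pics/top0.png

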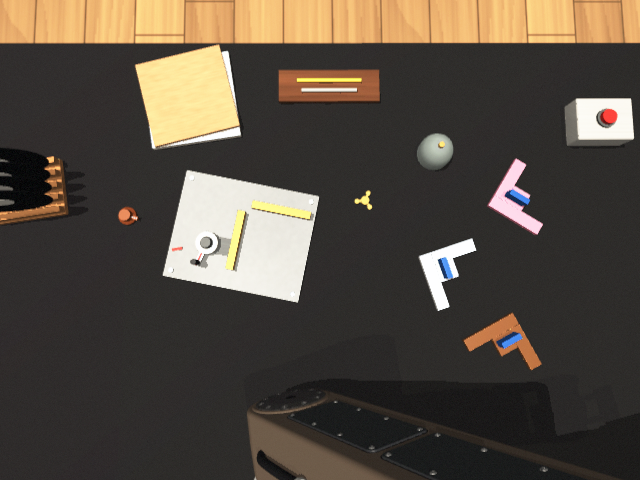

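```bash
cat > h.py <<'E'
import numpy as np, cv2
from cell import env
def cam(c):
    k=env.calibration(c); R=cv2.Rodrigues(np.array(k['rvec'],float))[0]; return k['intrinsics'],R,np.array(k['tvec'],float).ravel()
def proj(P,c):
    K,R,t=cam(c); p=(np.atleast_2d(P)@R.T+t)@K.T; return p[:,:2]/p[:,2:]
def ray(px,c):
    K,R,t=cam(c)
    if c=='wrist':
        f=K[0,0]; d=(np.array(px,float)-K[:2,2])/np.array([K[0,0],K[1,1]]); r=np.linalg.norm(d)
        v=np.array([*(d/max(r,1e-9)*np.sin(r)),np.cos(r)])
    else: v=np.linalg.inv(K)@np.array([px[0],px[1],1.])
    return -R.T@t, R.T@v
def onz(px,z,c):
    o,v=ray(px,c); return o+v*(z-o[2])/v[2]
E
python3 - <<'E'
from h import *
Z=dict(jig=0,corner=8,long_rail=8,cross_stop=8,collar_axis=8,collar_pin=42,locked_mark=8,square=0,heel=0,grip_bar=30,dome=0,spider=0,knob=0)
for c in ['top','scene']:
    env.read_camera(c)
    for n,z in Z.items():
        try:
            for d in env.place_of(n,c)[:4]:
                print(c,n,round(d['conf'],2),np.round(d['pixel'],1),np.round(onz(d['pixel'],z,c),1))
        except Exception as e: print(c,n,e)
print(env.state()['t'])
E
```

```text
top jig 0.71 [250.6 235.3] [544.  130.4   0. ]
top corner 0.77 [242.9 207.9] [602.1 145.8   8. ]
top long_rail 0.78 [282.9 212.7] [591.   60.7   8. ]
top cross_stop 0.68 [239.2 242.4] [528.4 153.3   8. ]
top collar_axis 0.58 [209.5 244.8] [523.9 215.8   8. ]
top collar_axis 0.38 [418.2 254.2] [ 499.5 -226.4    8. ]
top collar_axis 0.37 [441.7 267.1] [ 471.5 -275.6    8. ]
top collar_pin 0.64 [192.8 263.4] [483.7 241.4  42. ]
top collar_pin 0.55 [175.4 248.8] [513.8 277.   42. ]
top locked_mark 0.76 [180.6 247. ] [519.9 276.5   8. ]
top locked_mark 0.43 [414.2 255. ] [ 497.8 -217.8    8. ]
top square 0.86 [440.4 266.2] [ 473.7 -275.1    0. ]
top square 0.8 [503.4 337.4] [ 321.8 -403.9    0. ]
top heel 0.97 [418.2 254.4] [ 499.5 -228.1    0. ]
top heel 0.93 [486.2 204.7] [ 605.9 -379.6    0. ]
top heel 0.8 [512.7 311.3] [ 376.2 -426.4    0. ]
top grip_bar 0.66 [504.5 341.7] [ 316.9 -393.8   30. ]
top grip_bar 0.63 [516.3 199. ] [ 612.7 -432.7   30. ]
top grip_bar 0.6 [442.7 265.7] [ 473.9 -271.8   30. ]
top dome 0.58 [431.9 151.6] [ 724.4 -265.     0. ]
top dome 0.27 [253.7 235. ] [544
[... 823 characters left out ...]
scene square 0.71 [233.5 221.2] [ 482.8 -272.2    0. ]
scene square 0.51 [151.8 270.8] [ 722.4 -258.4    0. ]
scene heel 0.74 [159.6 225.8] [ 605.  -385.8    0. ]
scene heel 0.67 [243.6 230.7] [ 496.1 -225.3    0. ]
scene heel 0.63 [226.2 183.6] [ 369.4 -420.     0. ]
scene heel 0.19 [476.9 388.3] [581.  393.9  -0. ]
scene grip_bar 0.91 [232.9 207.1] [ 473.6 -280.8   30. ]
scene grip_bar 0.72 [147.5 207.6] [ 601.2 -428.3   30. ]
scene grip_bar 0.58 [241.5 170.1] [ 331.7 -400.3   30. ]
scene dome 0.85 [150.9 270.7] [ 723.4 -260.     0. ]
scene spider 0.57 [245.5 274.2] [ 607.1 -104.8    0. ]
scene knob 0.7 [473.7 388.6] [584.9 390.3   0. ]
scene knob 0.29 [436.3 337.4] [520.1 283.4   0. ]
1.5
```

```bash
python3 - <<'E'
import cv2
a=cv2.imread('pics/top0.png')
cv2.imwrite('pics/top0_jig.png',cv2.resize(a[160:310,150:330],None,fx=4,fy=4,interpolation=cv2.INTER_CUBIC))
cv2.imwrite('pics/top0_sq.png',cv2.resize(a[150:375,400:560],None,fx=2.6,fy=2.6,interpolation=cv2.INTER_CUBIC))
E
```

```text
(no output)
```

View pics/top0_jig.png

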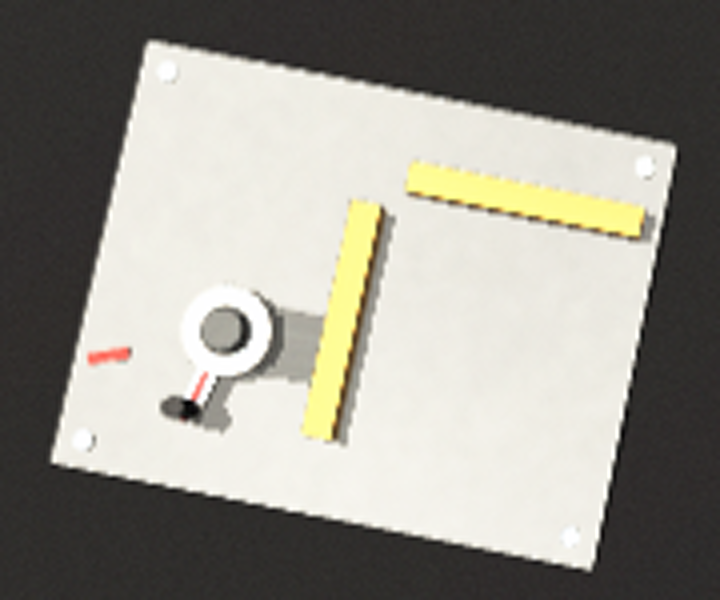

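View pics/top0_sq.png

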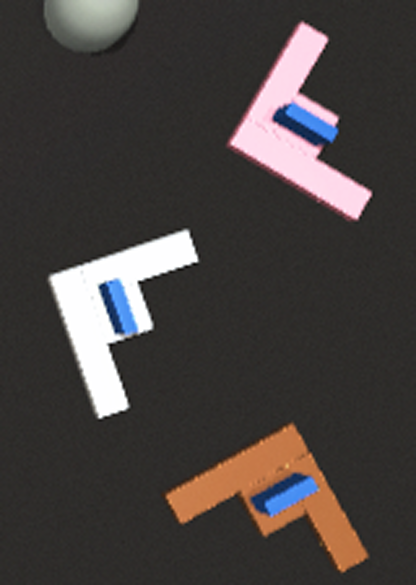

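```bash
cat > fit.py <<'E'
from h import *
from scipy.optimize import least_squares
def rectpix(c,im):
    hsv=cv2.cvtColor(im,cv2.COLOR_RGB2HSV)
    m=((hsv[...,2]>110)&(hsv[...,1]<60)).astype(np.uint8)
    o=proj([[545,130,8]],c)[0]
    m=cv2.morphologyEx(m,cv2.MORPH_CLOSE,np.ones((5,5)))
    n,l,s,_=cv2.connectedComponentsWithStats(m)
    mm=None
    best=max([i for i in range(1,n) if s[i][0]<o[0]<s[i][0]+s[i][2] and s[i][1]<o[1]<s[i][1]+s[i][3]],key=lambda i:s[i][4])
    cn=max(cv2.findContours((l==best).astype(np.uint8),cv2.RETR_EXTERNAL,cv2.CHAIN_APPROX_NONE)[0],key=len)
    h=cv2.convexHull(cn)[:,0,:].astype(float)
    return cn[:,0,:].astype(float),s[best]
def tw(p,q):
    c,s=np.cos(p[2]),np.sin(p[2]); q=np.atleast_2d(np.array(q,float))
    return np.c_[p[0]+c*q[:,0]-s*q[:,1],p[1]+s*q[:,0]+c*q[:,1],q[:,2]]
def fit(c,im):
    cn,s=rectpix(c,im)
    cam_o=-cam(c)[1].T@cam(c)[2]
    W=np.array([onz(x,8,c) for x in cn])
    def r(p):
        d=W[:,:2]-p[:2]; co,si=np.cos(p[2]),np.sin(p[2])
        u=d@[co,si]; v=d@[-si,co]-20
        return np.maximum(abs(u)-115,abs(v)-145)
    p=least_squares(r,[545,130,-0.15],loss='soft_l1',f_scale=1.5)
    return p.x,np.sqrt(np.mean(r(p.x)**2)),s
E
python3 - <<'E'
from fit import *
pt=[]
for c in ['top','scene']:
    im=env.read_camera(c); p,e,s=fit(c,im); print(c,np.round(p,3),e,s); pt.append(p)
    J=dict(corner=(60,20,8),long_rail=(60,-52.5,8),cross=(-12.5,20,8),axis=(-30,85,8),mark=(-30-67*np.cos(1.2),85+67*np.sin(1.2),8))
    for k,v in J.items(): print(k,np.round(tw(p,v)[0],1),np.round(proj(tw(p,v),c)[0],1))
    d=im[:,:,::-1].copy()
    for q in [(-115,-125,8),(115,-125,8),(115,165,8),(-115,165,8),*J.values()]:
        a=proj(tw(p,q),c)[0]; cv2.circle(d,tuple(int(round(x*16)) for x in a),12,(255,0,255),-1,shift=4)
    o=proj(tw(p,(0,20,8)),c)[0].astype(int)
    cv2.imwrite(f'pics/fit_{c}.png',cv2.resize(d[o[1]-80:o[1]+80,o[0]-105:o[0]+105],None,fx=3.6,fy=3.6))
print(env.state()['t'])
E
```

```text
top [ 5.39994e+02  1.29157e+02 -2.07000e-01] 0.8580104998578082 [  163   170   156   133 13877]
corner [602.8 136.4   8. ] [247.3 207.5]
long_rail [587.9  65.4   8. ] [280.7 214.2]
cross [531.9 151.3   8. ] [240.1 240.7]
axis [528.1 218.5   8. ] [208.2 242.8]
mark [517.2 284.6   8. ] [176.7 248.3]
scene [ 5.41294e+02  1.32019e+02 -2.06000e-01] 21.159330142539215 [  271   253   199   133 11601]
corner [604.1 139.3   8. ] [341.9 322.7]
long_rail [589.3  68.4   8. ] [317.  302.3]
cross [533.1 154.2   8. ] [372.1 306.7]
axis [529.3 221.4   8. ] [403.9 321.3]
mark [518.3 287.4   8. ] [439.4 334.5]
1.6
```

View pics/fit_top.png

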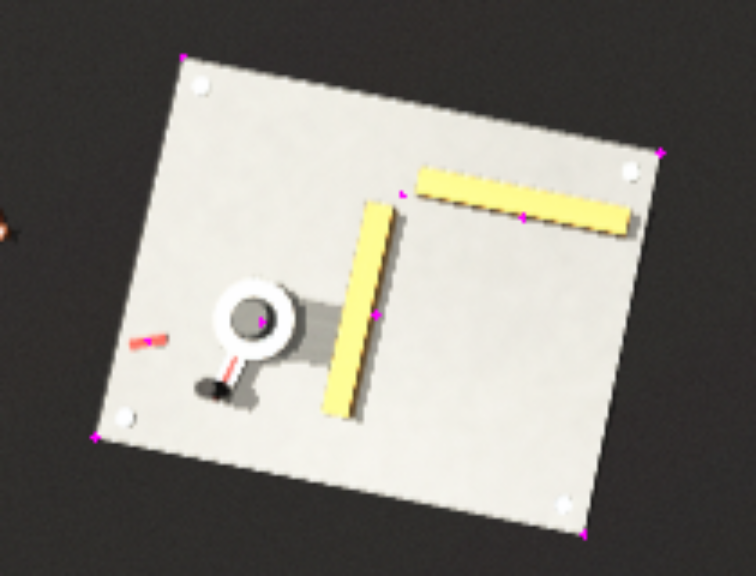

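View pics/fit_scene.png

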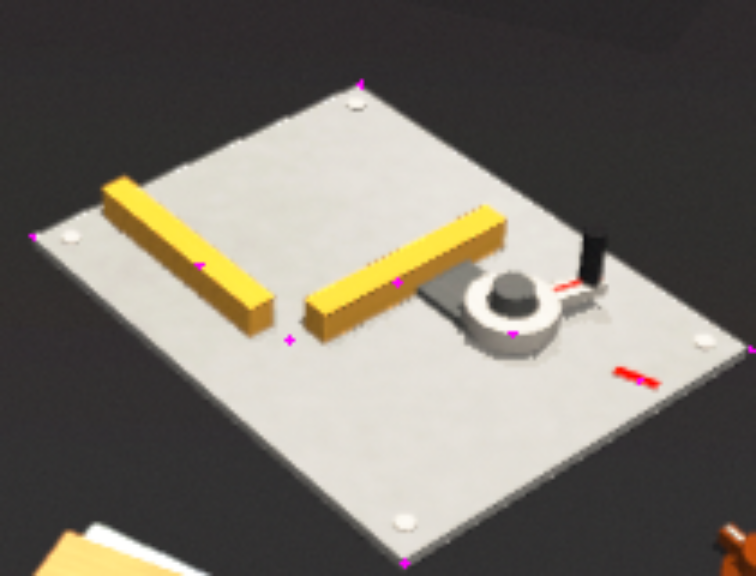

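drive_tool(
  commands=[
    {"dx": 30, "dy": 28, "yaw": 7},
    {"dx": 30, "dy": 28, "yaw": 7},
    {"dx": 30, "dy": 28, "yaw": 7},
    {"dx": 30, "dy": 28, "yaw": 7},
    {"dx": 30, "dy": 28, "yaw": 7},
  ],
  grip=0.3,
)

```text
invalid input
```

drive_tool(
  commands=[
    {"dx": 30, "dy": 28, "yaw": 7},
    {"dx": 30, "dy": 28, "yaw": 7},
    {"dx": 30, "dy": 28, "yaw": 7},
    {"dx": 30, "dy": 28, "yaw": 7},
    {"dx": 30, "dy": 28, "yaw": 7},
  ],
)

```text
invalid input
```

drive_tool(
  commands=[
    {"dx": 30, "dy": 28, "yaw": 7},
    {"dx": 4, "dy": 40, "yaw": 7},
    {"dx": 4, "dy": 40, "yaw": 7},
    {"dx": 4, "dy": 40, "yaw": 7},
    {"dx": 4, "dy": 40, "yaw": 7},
  ],
)

```text
invalid input
```

drive_tool(
  commands=[
    {"dx": 4, "dy": 40},
    {"dx": 4, "dy": 40},
    {"dx": 4, "dy": 40},
    {"dx": 4, "dy": 40},
    {"dx": 4, "dy": 40},
  ],
)

```text
invalid input
```

drive_tool(
  commands=[
    {"dx": 30, "dy": 28, "dz": 0, "yaw": 7},
    {"dx": 30, "dy": 28, "dz": 0, "yaw": 7},
    {"dx": 30, "dy": 28, "dz": 0, "yaw": 7},
    {"dx": 30, "dy": 28, "dz": 0, "yaw": 7},
    {"dx": 30, "dy": 28, "dz": 0, "yaw": 7},
  ],
  grip=0.3,
)

```text
t: 2.02
eef_pos: [302.5, -465.0, 180.4]
tcp_rot: [3.141, 0.0, 0.861]
ft_force: [1.4, -0.7, 1.0]
opening: 0.704
```

drive_tool(
  commands=[
    {"dx": 30, "dy": 28, "dz": 0, "yaw": 7},
    {"dx": 30, "dy": 28, "dz": 0, "yaw": 7},
    {"dx": 30, "dy": 28, "dz": 0, "yaw": 7},
    {"dx": 30, "dy": 28, "dz": 0, "yaw": 7},
    {"dx": 30, "dy": 28, "dz": 0, "yaw": 7},
  ],
)

```text
t: 2.43
eef_pos: [452.7, -324.8, 180.5]
tcp_rot: [3.141, 0.0, 1.472]
ft_force: [0.5, -0.4, -0.2]
opening: 0.355
```

drive_tool(
  commands=[
    {"dx": 30, "dy": 28, "dz": 0, "yaw": 7},
    {"dx": 4, "dy": 40, "dz": 0, "yaw": 7},
    {"dx": 4, "dy": 40, "dz": 0, "yaw": 7},
    {"dx": 4, "dy": 40, "dz": 0, "yaw": 7},
    {"dx": 4, "dy": 40, "dz": 0, "yaw": 7},
  ],
)

```text
t: 2.85
eef_pos: [497.4, -136.5, 180.3]
tcp_rot: [3.141, 0.0, 2.083]
ft_force: [1.5, -1.0, -0.0]
opening: 0.302
```

drive_tool(
  commands=[
    {"dx": 4, "dy": 40, "dz": 0, "yaw": 0},
    {"dx": 4, "dy": 40, "dz": 0, "yaw": 0},
    {"dx": 4, "dy": 40, "dz": 0, "yaw": 0},
    {"dx": 4, "dy": 40, "dz": 0, "yaw": 0},
    {"dx": 4, "dy": 40, "dz": 0, "yaw": 0},
  ],
)

```text
t: 3.27
eef_pos: [517.4, 63.6, 180.5]
tcp_rot: [3.141, 0.0, 2.077]
ft_force: [0.9, -0.4, -0.1]
opening: 0.296
```

drive_tool(
  commands=[
    {"dx": 4, "dy": 40, "dz": 0, "yaw": 0},
    {"dx": -8, "dy": 34, "dz": -10, "yaw": 0},
    {"dx": -8, "dy": 34, "dz": -10, "yaw": 0},
    {"dx": -8, "dy": 30, "dz": -10, "yaw": 0},
  ],
)

```text
t: 3.6
eef_pos: [497.0, 201.7, 150.0]
tcp_rot: [3.141, 0.0, 2.078]
ft_force: [0.9, -0.5, -0.7]
opening: 0.302
```

```bash
python3 - <<'E'
from h import *
im=env.read_camera('wrist'); cv2.imwrite('pics/w1.png',im[:,:,::-1])
K,R,t=cam('wrist'); print(K[0,0],K[:2,2],-R.T@t)
for n,z in dict(collar_pin=42,collar_axis=8,locked_mark=8,corner=8).items():
    for d in env.place_of(n,'wrist')[:2]: print(n,d['conf'],np.round(d['pixel'],1),np.round(onz(d['pixel'],z,'wrist'),1))
    for d in env.trace(n,'wrist')[:1]: 
        if n=='collar_pin': print('tr',d['conf'],d['pixel'])
print(env.state()['eef_pos'])
E
```

```text
371.64829954431775 [317.04167407 244.5075599 ] [457.95560699 273.36884297 351.36765615]
collar_pin 0.9 [326.5 186.9] [483.8 241.4  42. ]
tr 0.56 [346.0, 214.2]
collar_axis 0.71 [352.2 222.3] [526.7 217.8   8. ]
locked_mark 0.69 [375.3 155. ] [514.4 282.8   8. ]
[498.01267488 198.69120733 150.62723634]
```

View pics/w1.png

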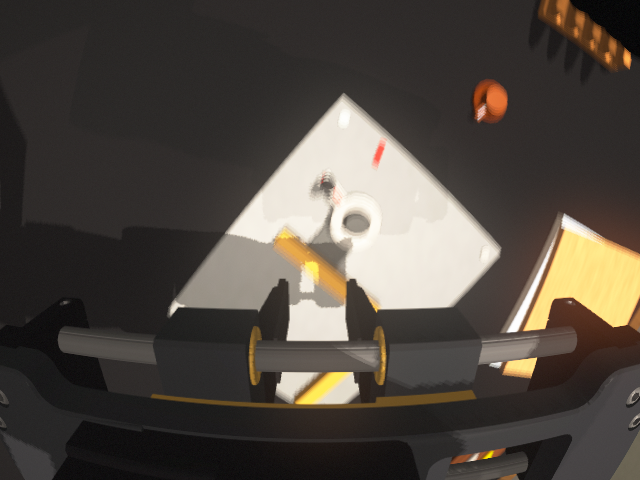

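drive_tool(
  commands=[
    {"dx": -5, "dy": 21, "dz": -20, "yaw": 0},
    {"dx": -6, "dy": 20, "dz": -20, "yaw": 0},
    {"dx": 0, "dy": 0, "dz": -20, "yaw": 0},
    {"dx": 0, "dy": 0, "dz": -15, "yaw": 0},
    {"dx": 0, "dy": 0, "dz": 0, "yaw": 0},
  ],
)

```text
t: 4.47
eef_pos: [485.5, 239.8, 73.0]
tcp_rot: [-3.138, -0.001, 2.077]
ft_force: [-0.3, -0.7, 0.6]
opening: 0.296
```

```bash
python3 - <<'E'
from h import *
im=env.read_camera('wrist'); cv2.imwrite('pics/w2.png',cv2.resize(im[100:400,170:470,::-1],None,fx=2,fy=2))
im=env.read_camera('scene'); cv2.imwrite('pics/s2.png',cv2.resize(im[180:380,290:510,::-1],None,fx=3,fy=3))
im=env.read_camera('top'); cv2.imwrite('pics/t2.png',cv2.resize(im[160:310,150:330,::-1],None,fx=4,fy=4))
for c in ['scene','wrist']:
  for d in env.place_of('collar_pin',c)[:2]: print(c,d['conf'],np.round(d['pixel'],1),np.round(onz(d['pixel'],42,c),1))
print(env.state()['eef_pos'])
E
```

```text
scene 0.97 [425.5 302. ] [495.5 241.3  42. ]
scene 0.74 [372.4 301.5] [555.4 168.8  42. ]
wrist 0.58 [317.3 258.8] [488.1 240.8  42. ]
[487.25992687 240.44486101  76.43271686]
```

View pics/w2.png

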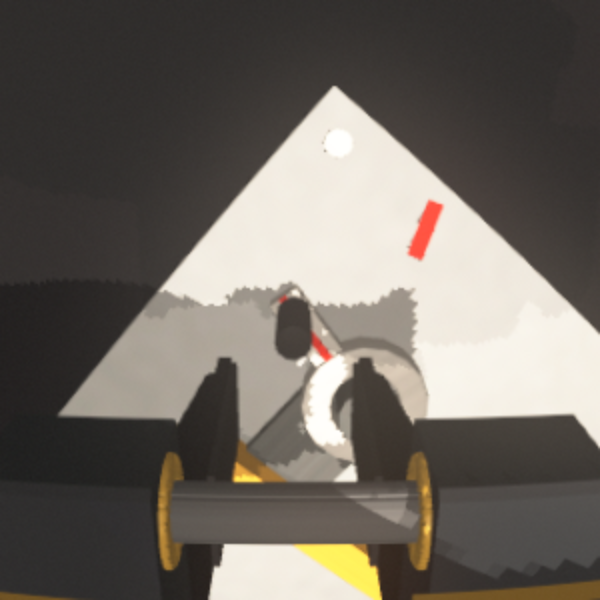

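View pics/s2.png

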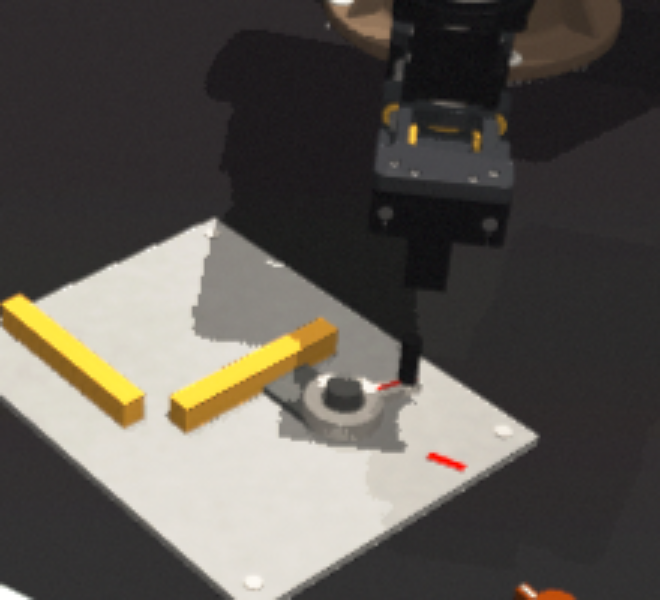

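drive_tool(
  commands=[
    {"dx": 0, "dy": 0, "dz": -20, "yaw": 0},
    {"dx": 0, "dy": 0, "dz": -15, "yaw": 0},
    {"dx": 0, "dy": 0, "dz": -10, "yaw": 0},
    {"dx": 0, "dy": 0, "dz": 0, "yaw": 0},
  ],
)

```text
t: 5.05
eef_pos: [486.1, 240.3, 29.3]
tcp_rot: [-3.14, -0.0, 2.077]
ft_force: [-0.4, 0.9, -0.7]
opening: 0.299
```

drive_tool(
  commands=[
    {"dx": 0, "dy": 0, "dz": 0, "yaw": 0},
    {"dx": 0, "dy": 0, "dz": 0, "yaw": 0},
    {"dx": 0, "dy": 0, "dz": 0, "yaw": 0},
    {"dx": 0, "dy": 0, "dz": 0, "yaw": 0},
    {"dx": 0, "dy": 0, "dz": 0, "yaw": 0},
  ],
  grip=0,
)

```text
t: 5.47
eef_pos: [486.7, 240.7, 30.8]
tcp_rot: [3.141, 0.0, 2.077]
ft_force: [-0.0, -1.2, -0.4]
opening: 0.024
```

```bash
python3 - <<'E'
from h import *
im=env.read_camera('wrist'); cv2.imwrite('pics/w3.png',cv2.resize(im[100:400,170:470,::-1],None,fx=2,fy=2))
im=env.read_camera('scene'); cv2.imwrite('pics/s3.png',cv2.resize(im[220:380,330:510,::-1],None,fx=3.5,fy=3.5))
s=env.state(); print(s['eef_pos'],s['opening'],s['t'])
E
```

```text
[486.62195351 240.65444612  30.57574052] 0.006562394325128805 5.5667
```

View pics/w3.png

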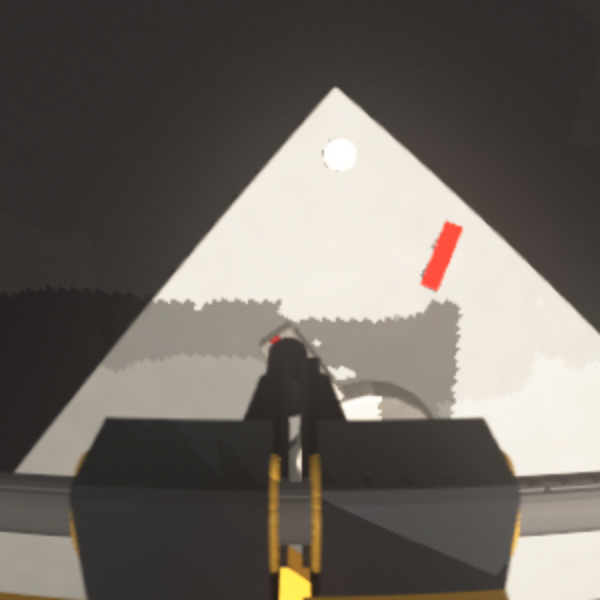

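View pics/s3.png

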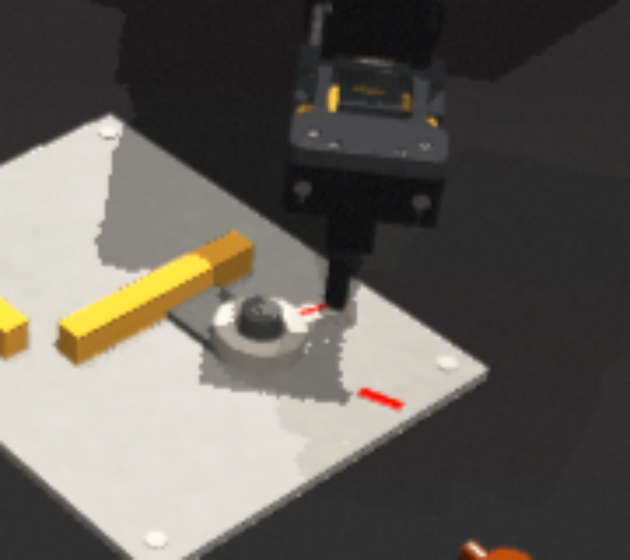

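```bash
python3 - <<'E'
from h import *
import h
K,R,t=cam('wrist'); o=-R.T@t; print(o)
def P(px,z,off):
    f=K[0,0]; d=(np.array(px)-K[:2,2])/f; r=np.linalg.norm(d); v=R.T@np.array([*(d/r*np.sin(r)),np.cos(r)])
    oo=o+off; return np.round(oo+v*(z-oo[2])/v[2],1)
off=np.array([0.6,-0.2,45.9])
print('w2 top',P((316,270),58,off),'base',P((316.5,253),26,off))
for y in (340,350,360): print('w3 top',y,P((170+290/2,100+y/2),58,0*off))
print('lever end w3',P((170+290/2,100+325/2),26,0*off),'mark',P((170+442/2,100+256/2),8,0*off))
E
```

```text
[449.2762773  309.19383261 233.57527696]
w2 top [488.4 238.5  58. ] base [488.  239.8  26. ]
w3 top 340 [479.4 253.1  58. ]
w3 top 350 [480.7 250.7  58. ]
w3 top 360 [482.  248.4  58. ]
lever end w3 [482.6 247.   26. ] mark [516.4 284.9   8. ]
```

```bash
python3 - <<'E'
import cv2
a=cv2.imread('pics/w3.png'); cv2.imwrite('pics/w3z.png',cv2.resize(a[290:480,200:420],None,fx=3.4,fy=3.4,interpolation=cv2.INTER_CUBIC).clip(0,255)*1)
import numpy as np
b=cv2.imread('pics/w3z.png').astype(float); b=(255*(b/255)**0.45).astype('uint8'); cv2.imwrite('pics/w3z.png',b)
E
```

```text
(no output)
```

View pics/w3z.png

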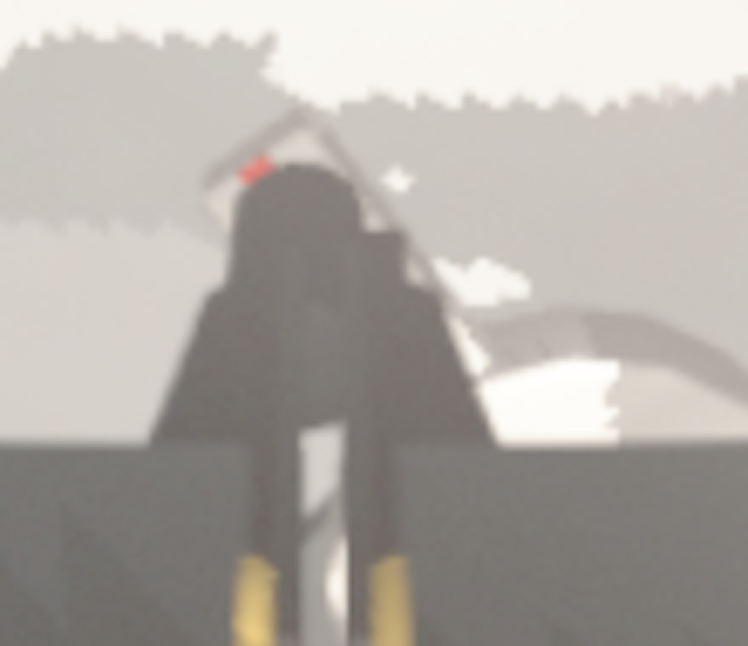

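drive_tool(
  commands=[
    {"dx": 0, "dy": 0, "dz": 0, "yaw": 0},
    {"dx": 0, "dy": 0, "dz": 0, "yaw": 0},
    {"dx": 0, "dy": 0, "dz": 0, "yaw": 0},
    {"dx": 0, "dy": 0, "dz": 0, "yaw": 0},
  ],
  grip=0.3,
)

```text
t: 5.9
eef_pos: [486.5, 240.6, 30.2]
tcp_rot: [3.142, -0.0, 2.077]
ft_force: [0.1, 0.5, 0.1]
opening: 0.231
```

```bash
python3 - <<'E'
from h import *
im=env.read_camera('wrist'); im=(255*(im[:,:,::-1]/255.)**0.5).astype('uint8'); cv2.imwrite('pics/w4.png',cv2.resize(im[200:350,220:420],None,fx=4,fy=4,interpolation=cv2.INTER_CUBIC))
s=env.state(); print(s['eef_pos'],s['opening'],s['t'])
for d in env.place_of('collar_pin','wrist')[:2]: print(d['conf'],np.round(d['pixel'],1),np.round(onz(d['pixel'],42,'wrist'),1))
E
```

```text
[486.46673272 240.601104    30.22519058] 0.26417642153083054 5.95
0.73 [315.5 282.7] [485.8 241.6  42. ]
```

View pics/w4.png

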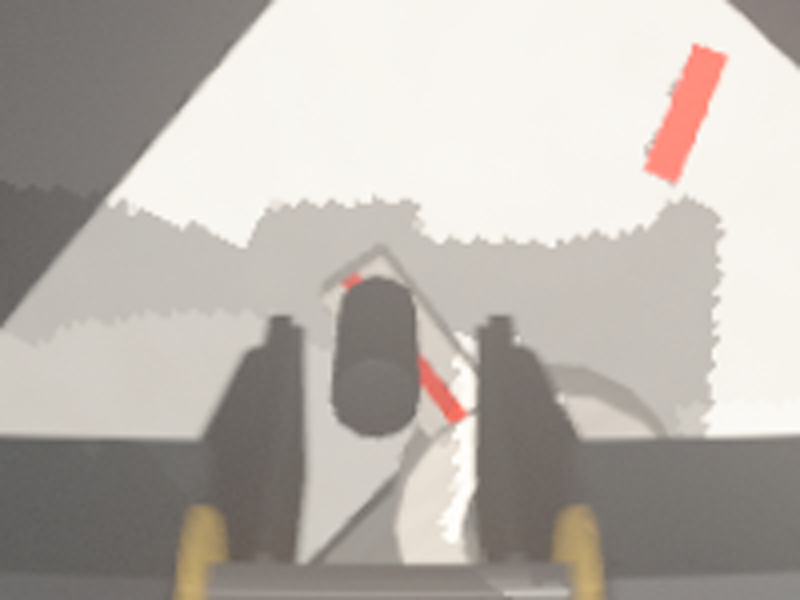

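```bash
python3 - <<'E'
from h import *
K,R,t=cam('wrist'); o=-R.T@t
def pj(X):
    p=R@np.array(X,float)+t; n=np.linalg.norm(p[:2]); th=np.arctan2(n,p[2]); q=K[:2,2]+K[0,0]*th*p[:2]/n; return np.round((q-[220,200])*4)
def P(px,z): return np.round(onz(px,z,'wrist'),1)
z=lambda u,v:(220+u/4,200+v/4)
print('w4 top',P(z(375,397),58),'base',P(z(376,318),26))
tx=np.array([np.cos(2.077),np.sin(2.077),0]);ty=np.array([-tx[1],tx[0],0]);T=env.state()['eef_pos']
for a in(-10,0,10):
  for b in(-13,13): print(a,b,pj(T+a*tx+b*ty), pj(T+a*tx+b*ty+[0,0,19]))
# pad edge
E
```

```text
w4 top [486.4 238.7  58. ] base [487.1 237.3  26. ]
-10 -13 [471. 371.] [478. 426.]
-10 13 [296. 371.] [288. 426.]
0 -13 [472. 308.] [480. 359.]
0 13 [294. 308.] [286. 359.]
10 -13 [473. 243.] [481. 289.]
10 13 [293. 243.] [284. 289.]
```

```bash
python3 - <<'E'
from h import *
import numpy as np
for z in (66,76,86,96,106): print(z,(proj([[487.3,240.4,z]],'scene')[0]-[290,180])*3)
print('pin',[(proj([[487.3,239,z]],'scene')[0]-[290,180])*3 for z in (26,58)])
im=env.read_camera('scene'); im=(255*(im[:,:,::-1]/255.)**0.4).astype('uint8'); cv2.imwrite('pics/s4.png',cv2.resize(im[230:350,360:500],None,fx=5,fy=5,interpolation=cv2.INTER_CUBIC))
print([(proj([[487,239.5,z]],'scene')[0]-[360,230])*5 for z in (26,30,58,60)])
a=cv2.imread('pics/s2.png'); a=(255*(a/255.)**0.4).astype('uint8'); cv2.imwrite('pics/s2z.png',cv2.resize(a[150:450,300:560],None,fx=2,fy=2))
E
```

```text
66 [416.62001924 326.84191386]
76 [418.37861603 313.32803642]
86 [420.15564041 299.67255287]
96 [421.95138352 285.87322577]
106 [423.76614272 271.92777024]
pin [array([407.75204994, 378.55343298]), array([413.17684573, 336.59542221])]
[array([331.22823479, 381.09291918]), array([332.34573316, 372.47582263]), array([340.2973931 , 311.16009849]), array([340.8741706, 306.7125328])]
```

View pics/s4.png

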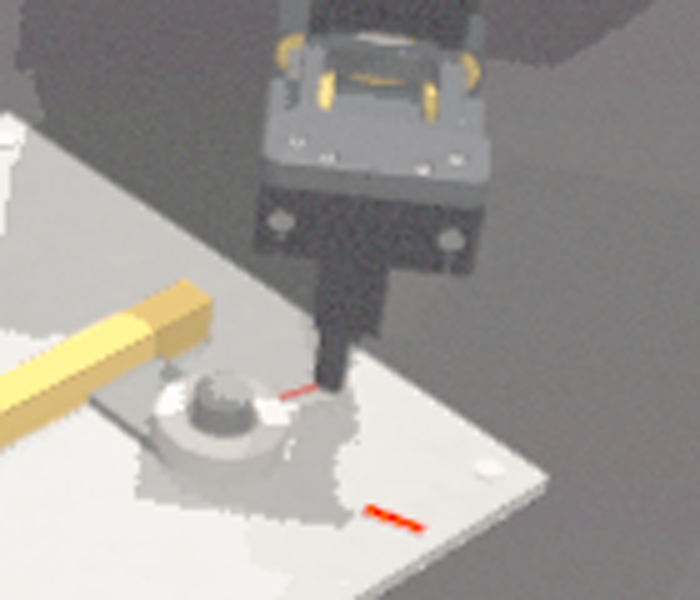

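View pics/s2z.png

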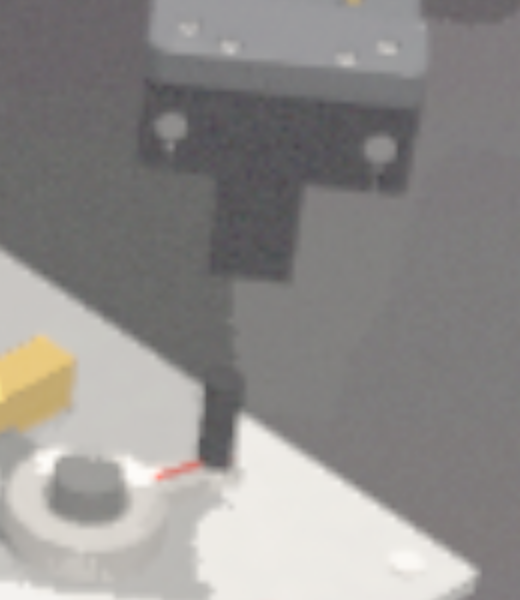

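```bash
python3 - <<'E'
from h import *
tx=np.array([np.cos(2.077),np.sin(2.077),0]);ty=np.array([-tx[1],tx[0],0])
for z in (76,86,96,106,116):
    T=np.array([487.3,240.4,z]); print(z,*[np.round((proj([T+a*tx+b*ty],'scene')[0]-[290,180])*3) for b in (-16,16) for a in(-10,10)])
print('obs (406,286) (445,291)')
im=env.read_camera('top'); im=(255*(im[:,:,::-1]/255.)**0.5).astype('uint8'); cv2.imwrite('pics/t4.png',cv2.resize(im[160:310,150:330],None,fx=4,fy=4,interpolation=cv2.INTER_CUBIC))
s=env.state(); print(s['eef_pos'],s['opening'],s['t'])
E
```

```text
76 [400. 328.] [435. 332.] [402. 295.] [437. 299.]
86 [401. 314.] [437. 318.] [404. 282.] [439. 286.]
96 [403. 300.] [439. 304.] [406. 268.] [440. 272.]
106 [405. 286.] [440. 290.] [408. 254.] [442. 258.]
116 [407. 272.] [442. 276.] [409. 240.] [444. 244.]
obs (406,286) (445,291)
[486.51069625 240.59523962  30.23687138] 0.2954795206771847 6.1
```

View pics/t4.png

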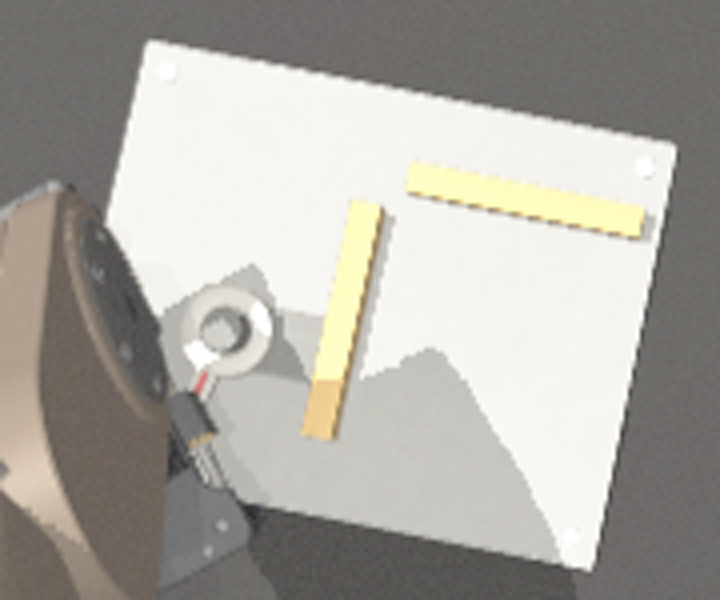

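```bash
python3 - <<'E'
from cell import env
print(env.grip_point_offset, [a for a in dir(env) if not a.startswith('_')])
E
```

```text
18.8 ['IKError', 'calibration', 'grip_point_offset', 'job_done', 'place_of', 'read_camera', 'state', 'trace']
```

drive_tool(
  commands=[
    {"dx": 0.5, "dy": -1, "dz": -4, "yaw": 0},
    {"dx": 0, "dy": 0, "dz": -4, "yaw": 0},
    {"dx": 0, "dy": 0, "dz": -2, "yaw": 0},
    {"dx": 0, "dy": 0, "dz": 0, "yaw": 0},
  ],
)

```text
t: 6.43
eef_pos: [486.7, 239.5, 19.5]
tcp_rot: [-3.141, -0.0, 2.077]
ft_force: [0.1, -0.1, 0.6]
opening: 0.299
```

drive_tool(
  commands=[
    {"dx": 0, "dy": 0, "dz": -4, "yaw": 0},
    {"dx": 0, "dy": 0, "dz": -4, "yaw": 0},
    {"dx": 0, "dy": 0, "dz": -4, "yaw": 0},
    {"dx": 0, "dy": 0, "dz": 0, "yaw": 0},
  ],
)

```text
t: 6.77
eef_pos: [486.6, 239.5, 7.4]
tcp_rot: [-3.141, -0.0, 2.077]
ft_force: [-0.8, -0.4, 0.1]
opening: 0.303
```

drive_tool(
  commands=[
    {"dx": 0, "dy": 0, "dz": 0, "yaw": 0},
    {"dx": 0, "dy": 0, "dz": 0, "yaw": 0},
    {"dx": 0, "dy": 0, "dz": 0, "yaw": 0},
    {"dx": 0, "dy": 0, "dz": 0, "yaw": 0},
    {"dx": 0, "dy": 0, "dz": 0, "yaw": 0},
  ],
  grip=0,
)

```text
t: 7.18
eef_pos: [486.3, 239.5, 8.3]
tcp_rot: [-3.14, -0.0, 2.077]
ft_force: [-4.3, 0.5, 1.1]
opening: 0.112
```

drive_tool(
  commands=[
    {"dx": 2.6, "dy": 4.8, "dz": 0, "yaw": 0},
    {"dx": 3.2, "dy": 4.5, "dz": 0, "yaw": 0},
    {"dx": 3.7, "dy": 4.1, "dz": 0, "yaw": 0},
    {"dx": 4.2, "dy": 3.6, "dz": 0, "yaw": 0},
    {"dx": 0, "dy": 0, "dz": 0, "yaw": 0},
  ],
)

```text
t: 7.6
eef_pos: [499.7, 257.4, 8.1]
tcp_rot: [-3.14, -0.001, 2.077]
ft_force: [-6.2, 7.5, 0.8]
opening: 0.119
```

drive_tool(
  commands=[
    {"dx": 4.4, "dy": 3.3, "dz": 0, "yaw": 0},
    {"dx": 4.8, "dy": 2.7, "dz": 0, "yaw": 0},
    {"dx": 5, "dy": 2.1, "dz": 0, "yaw": 0},
    {"dx": 4, "dy": 1.2, "dz": 0, "yaw": 0},
    {"dx": 0, "dy": 0, "dz": 0, "yaw": 0},
  ],
)

```text
t: 8.02
eef_pos: [518.5, 266.8, 8.1]
tcp_rot: [-3.141, -0.001, 2.077]
ft_force: [-3.8, 6.1, -0.5]
opening: 0.113
```

```bash
python3 - <<'E'
from h import *
im=env.read_camera('wrist'); im=(255*(im[:,:,::-1]/255.)**0.6).astype('uint8'); cv2.imwrite('pics/w5.png',cv2.resize(im[150:350,220:440],None,fx=3.5,fy=3.5,interpolation=cv2.INTER_CUBIC))
im=env.read_camera('scene'); im=(255*(im[:,:,::-1]/255.)**0.6).astype('uint8'); cv2.imwrite('pics/s5.png',cv2.resize(im[230:350,360:500],None,fx=5,fy=5,interpolation=cv2.INTER_CUBIC))
s=env.state(); print(s['eef_pos'],s['opening'],s['t'],s['ft_force'],s['moment'])
E
```

```text
[518.53049097 266.78772244   8.09980368] 0.11846783132339189 8.1167 [-3.53867478  7.25962888 -2.2907858 ] [ 1.24668291  0.57374772 -0.15319061]
```

View pics/w5.png

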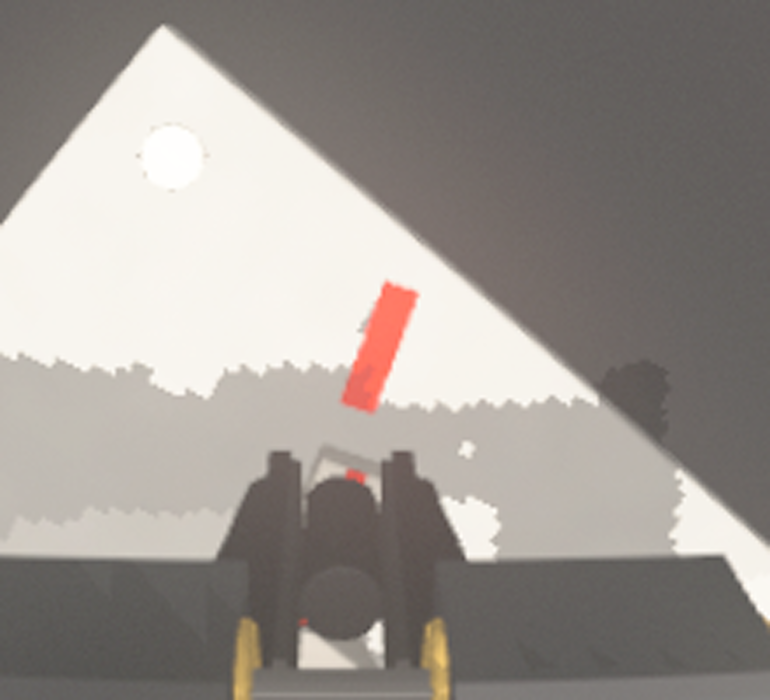

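View pics/s5.png

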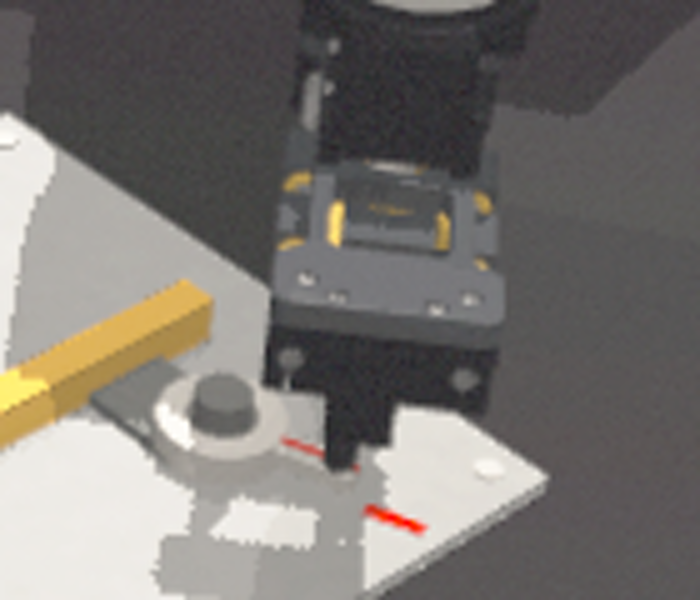

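```bash
cat > ang.py <<'E'
from h import *
def ang(p,q): d=q-p; return np.degrees(np.arctan2(d[1],d[0]))
E
python3 - <<'E'
from ang import *
S=lambda u,v,z:onz((360+u/5,230+v/5),z,'scene')
W=lambda u,v,z:onz((220+u/3.5,150+v/3.5),z,'wrist')
print('scene line',S(284,438,26),S(357,468,26),'mark',S(366,510,8),S(425,529,8))
print(ang(S(284,438,26),S(357,468,26)),ang(S(366,510,8),S(425,529,8)))
print('wrist line end',W(356,475,26),'mark',W(360,405,8),W(401,288,8),'post/pin top',W(341,602,58),'base',W(341,513,26))
A=np.array([528.7,220,0])
for n,p in dict(s=S(357,468,26),w=W(356,475,26),pin=W(341,602,58),pinb=W(341,513,26),mw=W(380,346,8),ms=S(396,519,8)).items(): print(n,p,ang(A,p),np.linalg.norm((p-A)[:2]))
E
```

```text
scene line [524.56378089 243.46768999  26.        ] [521.66057517 271.30422165  26.        ] mark [519.76418482 275.96503062   8.        ] [514.94537498 296.63400205   8.        ]
95.95412608302554 103.12363714233757
wrist line end [520.44725838 270.00640711  26.        ] mark [518.71612197 274.91267857   8.        ] [514.7728238 295.5084932   8.       ] post/pin top [520.88589489 264.37218528  58.        ] base [521.53020534 263.29564223  26.        ]
s [521.66057517 271.30422165  26.        ] 97.81273834791529 51.78490765671407
w [520.44725838 270.00640711  26.        ] 99.37126392656289 50.68282249327053
pin [520.88589489 264.37218528  58.        ] 99.98759112541693 45.054978252797305
pinb [521.53020534 263.29564223  26.        ] 99.40289498080816 43.88528901039238
mw [516.60030977 285.37764063   8.        ] 100.48530815533117 66.48788158425997
ms [517.00883106 286.33953065   8.        ] 99.99473941538155 67.36183457909704
```

drive_tool(
  commands=[
    {"dx": 0, "dy": 0, "dz": 0, "yaw": 0},
    {"dx": 0, "dy": 0, "dz": 0, "yaw": 0},
    {"dx": 0, "dy": 0, "dz": 0, "yaw": 0},
    {"dx": 0, "dy": 0, "dz": 8, "yaw": 0},
    {"dx": 0, "dy": 0, "dz": 20, "yaw": 0},
  ],
  grip=0.28,
)

```text
t: 8.53
eef_pos: [518.0, 265.3, 35.1]
tcp_rot: [-3.138, -0.0, 2.077]
ft_force: [0.4, -0.7, 0.5]
opening: 0.276
```

drive_tool(
  commands=[
    {"dx": 0, "dy": 0, "dz": 25, "yaw": 0},
    {"dx": -2, "dy": -20, "dz": 30, "yaw": 0},
    {"dx": -2, "dy": -38, "dz": 10, "yaw": -7},
    {"dx": -2, "dy": -40, "dz": 5, "yaw": -7},
    {"dx": 0, "dy": -40, "dz": 0, "yaw": -7},
  ],
)

```text
t: 8.95
eef_pos: [513.1, 126.8, 108.5]
tcp_rot: [3.138, 0.0, 1.706]
ft_force: [0.9, -0.3, -1.0]
opening: 0.277
```

drive_tool(
  commands=[
    {"dx": 0, "dy": -40, "dz": 0, "yaw": -7},
    {"dx": 0, "dy": -40, "dz": 0, "yaw": -7},
    {"dx": 0, "dy": -40, "dz": 0, "yaw": -7},
    {"dx": 0, "dy": -40, "dz": 0, "yaw": -7},
    {"dx": 0, "dy": -40, "dz": 0, "yaw": -7},
  ],
)

```text
t: 9.37
eef_pos: [512.7, -74.2, 107.1]
tcp_rot: [3.14, -0.0, 1.094]
ft_force: [-0.0, 0.4, -0.0]
opening: 0.282
```

```bash
python3 - <<'E'
from h import *
im=env.read_camera('scene'); im=(255*(im[:,:,::-1]/255.)**0.8).astype('uint8'); cv2.imwrite('pics/s6.png',cv2.resize(im[260:350,380:480],None,fx=7,fy=7,interpolation=cv2.INTER_CUBIC))
im=env.read_camera('top'); cv2.imwrite('pics/t6f.png',im[:,:,::-1]); cv2.imwrite('pics/t6.png',cv2.resize(im[200:290,150:250,::-1],None,fx=7,fy=7,interpolation=cv2.INTER_CUBIC))
s=env.state(); print(s['eef_pos'],s['tcp_rot'],s['opening'],s['t'],s['ft_force'])
E
```

```text
[513.23834554 -77.04189229 106.99720992] [3.13960328e+00 2.56731726e-04 1.09005219e+00] 0.27751671862866445 9.4667 [0.45382299 0.76445668 0.11421958]
```

View pics/s6.png

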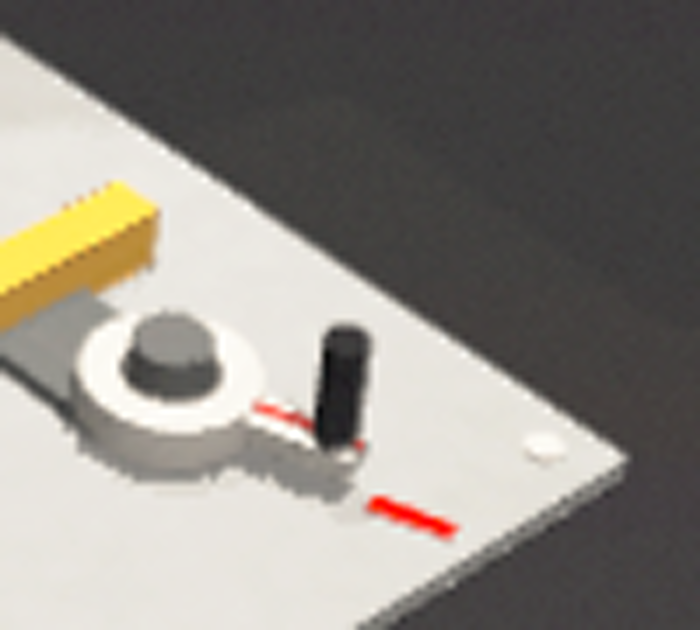

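View pics/t6.png

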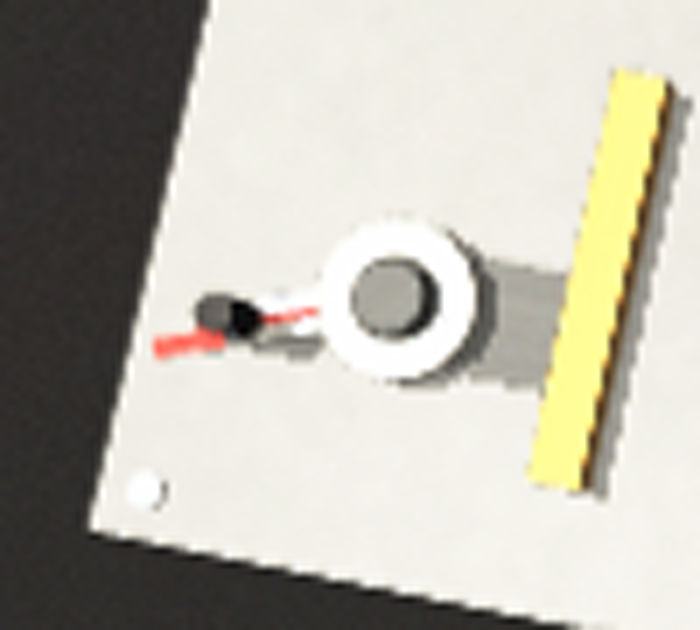

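```bash
python3 - <<'E'
from ang import *
S=lambda u,v,z:onz((380+u/7,260+v/7),z,'scene')
T=lambda u,v,z:onz((150+u/7,200+v/7),z,'top')
print('scene: ring',S(170,368,28),'line',ang(S(256,406,26),S(363,446,26)),'ring->lineend',ang(S(170,368,28),S(363,446,26)),'ring->mark',ang(S(170,368,28),S(413,517,8)))
print('top: ring',T(398,300,28),'line',ang(T(318,312,26),T(265,321,26)),'ring->line',ang(T(398,300,28),T(290,317,26)),'ring->mark',ang(T(398,300,28),T(189,345,8)))
print('pin base scene',S(336,440,26),'top',S(347,337,58),'top cam',T(243,318,26),T(213,313,58))
for n,a,r,z in(('ring s',S(170,368,28),0,0),):
  for p in (S(336,440,26),S(347,337,58)): print(ang(a,p))
a=T(398,300,28)
for p in (T(243,318,26),T(213,313,58)): print(ang(a,p))
E
```

```text
scene: ring [529.46501562 220.39706745  28.        ] line 98.69109302690832 ring->lineend 98.86682056474785 ring->mark 100.42918206988135
top: ring [526.42976488 216.71440103  28.        ] line 99.17978270514243 ring->line 98.06635805048744 ring->mark 99.56201265399804
pin base scene [523.80768545 265.7934146   26.        ] top [523.02141967 264.64441747  58.        ] top cam [521.70107545 262.79804796  26.        ] [520.73292405 262.30307152  58.        ]
97.10362438164664
98.28555244360071
95.85867303720312
97.1228594579711
```

```bash
cat > sq.py <<'E'
from h import *
from scipy.optimize import minimize
L=np.array([(40,40),(40,-80),(14,-80),(14,-26),(14-0,-0-26),(14,40-66),(14,14-40),(-26,14),(-80,14),(-80,40)],float)
L=np.array([(40,40),(40,-80),(14,-80),(14,14),(-80,14),(-80,40)],float)
web=np.array([(40,40),(40,-26),(-26,-26),(-26,40)],float)*1.0
# web 40 mm square in inner corner: from (14,14) to (-26,-26)
def tf(p,q,z):
    c,s=np.cos(p[2]),np.sin(p[2]); return np.c_[p[0]+c*q[:,0]-s*q[:,1],p[1]+s*q[:,0]+c*q[:,1],np.full(len(q),z)]
def render(p,c,z0,S,box):
    m=np.zeros((int((box[3]-box[1])*S),int((box[2]-box[0])*S)),np.uint8)
    for poly in (L,web):
        a=(proj(tf(p,poly,z0),c)-box[:2])*S; b=(proj(tf(p,poly,z0+12),c)-box[:2])*S
        for q in(a,b): cv2.fillPoly(m,[np.round(q*8).astype(np.int32)],1,shift=3)
        for i in range(len(poly)):
            j=(i+1)%len(poly); cv2.fillConvexPoly(m,np.round(np.array([a[i],a[j],b[j],b[i]])*8).astype(np.int32),1,shift=3)
    return m
def bars(im):
    hsv=cv2.cvtColor(im,cv2.COLOR_RGB2HSV); return (hsv[...,2]>90)&((hsv[...,1]<70)|((hsv[...,0]>95)&(hsv[...,0]<130)&(hsv[...,1]>120)))
def fitsq(im,c,p0,z0=0):
    S=4; o=proj([[p0[0],p0[1],z0]],c)[0]; box=np.array([o[0]-45,o[1]-45,o[0]+45,o[1]+45]).astype(int)
    up=cv2.resize(im[box[1]:box[3],box[0]:box[2]],None,fx=S,fy=S,interpolation=cv2.INTER_CUBIC)
    M=bars(up).astype(np.uint8); n,l,st,_=cv2.connectedComponentsWithStats(M); k=1+np.argmax(st[1:,4]); M=(l==k).astype(np.uint8)
    M=cv2.morphologyEx(M,cv2.MORPH_CLOSE,np.ones((9,9)))
    f=lambda p: -(lambda r:(r&M).sum()/(r|M).sum())(render(p,c,z0,S,box))
    best=None
    for dy in(-.1,0,.1):
        r=minimize(f,[p0[0],p0[1],p0[2]+dy],method='Nelder-Mead',options=dict(initial_simplex=np.array([p0+[0,0,dy],p0+[6,0,dy],p0+[0,6,dy],p0+[0,0,dy+.08]]),xatol=.05,fatol=1e-4))
        if best is None or r.fun<best.fun: best=r
    r=render(best.x,c,z0,S,box); v=up[:,:,::-1].copy(); cn=cv2.findContours(r,cv2.RETR_EXTERNAL,cv2.CHAIN_APPROX_NONE)[0]; cv2.drawContours(v,cn,-1,(0,0,255),1)
    return best.x,best.fun,v
E
python3 - <<'E'
from sq import *
p0=np.array([475,-274,.32]); vs=[]
for c,f in(('top','pics/top0.png'),('scene','pics/scene0.png')):
    im=cv2.imread(f)[:,:,::-1].copy()
    p,v,o=fitsq(im,c,p0); print(c,np.round(p,3),v); vs.append(o)
    co,s=np.cos(p[2]),np.sin(p[2]); print('heel',p[0]+40*co-40*s,p[1]+40*s+40*co)
cv2.imwrite('pics/sqfit.png',np.hstack(vs))
E
```

```text
top [ 4.69392e+02 -2.77953e+02  3.10000e-01] -0.9640771233551474
heel 495.30479864366526 -227.66878604124406
scene [ 4.71159e+02 -2.73921e+02  3.12000e-01] -0.8902289995218108
heel 496.93872744418405 -223.56862262051283
```

View pics/sqfit.png

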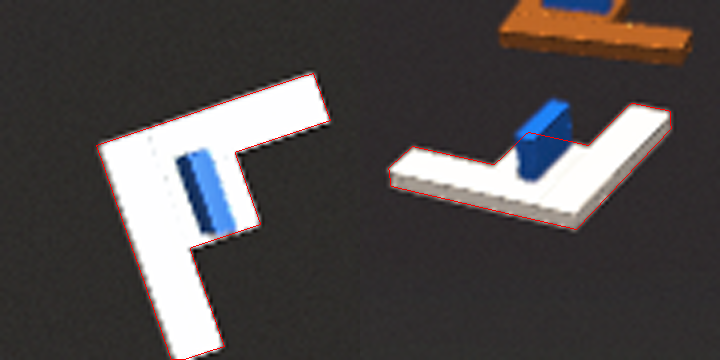

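drive_tool(
  commands=[
    {"dx": -8, "dy": -40, "dz": 0, "yaw": -7},
    {"dx": -8, "dy": -40, "dz": 0, "yaw": -7},
    {"dx": -9, "dy": -40, "dz": 0, "yaw": -7},
    {"dx": -9, "dy": -40, "dz": -20, "yaw": -7},
    {"dx": -9, "dy": -39, "dz": -30, "yaw": -7},
  ],
  grip=0.4,
)

```text
t: 9.88
eef_pos: [472.8, -263.7, 64.8]
tcp_rot: [3.137, -0.002, 0.484]
ft_force: [1.5, -0.2, -0.7]
opening: 0.398
```

drive_tool(
  commands=[
    {"dx": 0, "dy": 0, "dz": -15, "yaw": -7},
    {"dx": 0, "dy": 0, "dz": 0, "yaw": -2.6},
    {"dx": 0, "dy": 0, "dz": 0, "yaw": 0},
  ],
)

```text
t: 10.13
eef_pos: [471.8, -261.2, 47.6]
tcp_rot: [-3.141, 0.001, 0.319]
ft_force: [0.6, -0.6, 0.6]
opening: 0.402
```

```bash
python3 - <<'E'
from h import *
im=env.read_camera('wrist'); im=(255*(im[:,:,::-1]/255.)**0.6).astype('uint8'); cv2.imwrite('pics/w7.png',cv2.resize(im[60:380,100:540],None,fx=1.8,fy=1.8,interpolation=cv2.INTER_CUBIC))
for n in('grip_bar','heel'):
  for d in env.place_of(n,'wrist')[:2]: print(n,d['conf'],np.round(d['pixel'],1),np.round(onz(d['pixel'],30 if n=='grip_bar' else 0,'wrist'),1))
im=env.read_camera('scene'); im=(255*(im[:,:,::-1]/255.)**0.6).astype('uint8'); cv2.imwrite('pics/s7.png',cv2.resize(im[130:260,170:310],None,fx=4,fy=4,interpolation=cv2.INTER_CUBIC))
s=env.state(); print(s['eef_pos'],s['tcp_rot'],s['opening'],s['t'],s['ft_force'])
E
```

```text
grip_bar 0.96 [342.  270.5] [ 475.3 -276.2   30. ]
grip_bar 0.87 [598.2 158.5] [ 614.1 -430.    30. ]
heel 0.91 [524.2 139. ] [ 605.1 -378.7    0. ]
heel 0.67 [280.6 207.1] [ 496.  -226.1    0. ]
[ 472.74653067 -260.81351643   48.80747166] [ 3.14038527e+00 -7.76028763e-04  3.24494543e-01] 0.4017540491412428 10.3333 [-0.02154689  0.32926975  0.83906387]
```

View pics/w7.png

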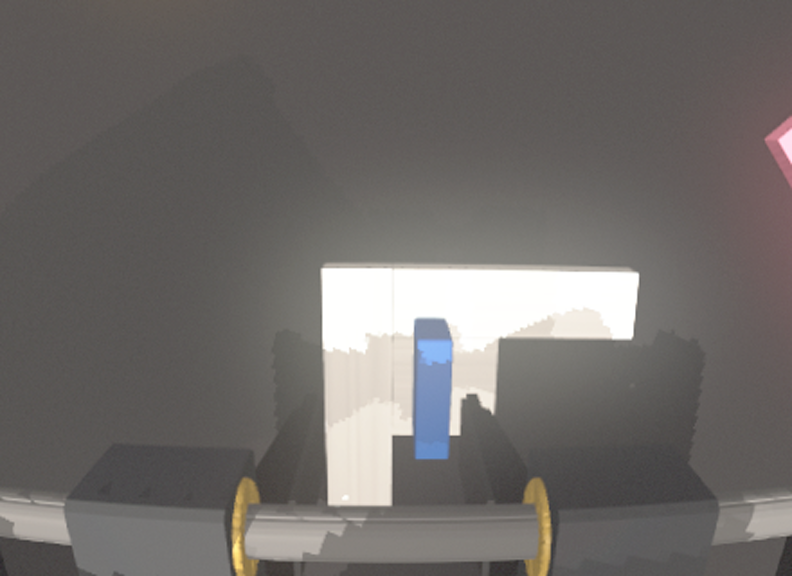

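View pics/s7.png

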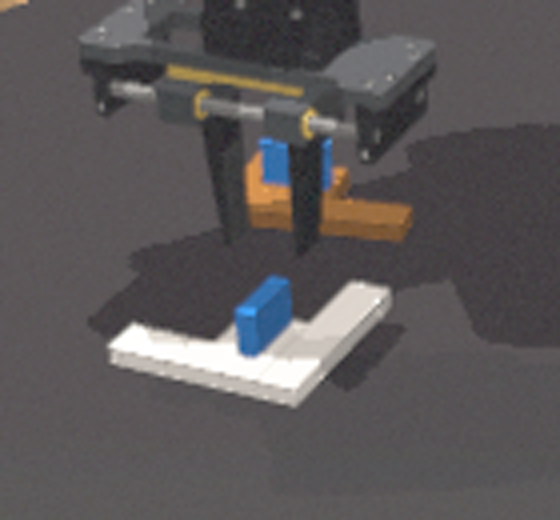

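drive_tool(
  commands=[
    {"dx": 0, "dy": -15.3, "dz": 0, "yaw": -0.6},
    {"dx": 0, "dy": 0, "dz": -18, "yaw": 0},
    {"dx": 0, "dy": 0, "dz": -16, "yaw": 0},
    {"dx": 0, "dy": 0, "dz": -10, "yaw": 0},
    {"dx": 0, "dy": 0, "dz": 0, "yaw": 0},
  ],
)

```text
t: 10.75
eef_pos: [471.7, -276.3, 2.6]
tcp_rot: [-3.14, 0.001, 0.312]
ft_force: [0.9, 0.5, 0.2]
opening: 0.398
```

drive_tool(
  commands=[
    {"dx": 0, "dy": 0, "dz": -6, "yaw": 0},
    {"dx": 0, "dy": 0, "dz": -6, "yaw": 0},
    {"dx": 0, "dy": 0, "dz": 0, "yaw": 0},
  ],
)

```text
t: 11.0
eef_pos: [472.1, -276.3, -8.5]
tcp_rot: [-3.141, 0.0, 0.311]
ft_force: [-0.5, 0.0, -0.2]
opening: 0.399
```

drive_tool(
  commands=[
    {"dx": 0, "dy": 0, "dz": -4, "yaw": 0},
    {"dx": 0, "dy": 0, "dz": 0, "yaw": 0},
  ],
)

```text
t: 11.17
eef_pos: [472.2, -276.4, -12.2]
tcp_rot: [3.142, 0.0, 0.311]
ft_force: [-0.5, 0.1, -0.7]
opening: 0.4
```

drive_tool(
  commands=[
    {"dx": 0, "dy": 0, "dz": 0, "yaw": 0},
    {"dx": 0, "dy": 0, "dz": 0, "yaw": 0},
    {"dx": 0, "dy": 0, "dz": 0, "yaw": 0},
    {"dx": 0, "dy": 0, "dz": 0, "yaw": 0},
    {"dx": 0, "dy": 0, "dz": 0, "yaw": 0},
  ],
  grip=0,
)

```text
t: 11.58
eef_pos: [472.2, -276.4, -11.8]
tcp_rot: [3.141, -0.0, 0.311]
ft_force: [-0.6, 0.4, 1.1]
opening: 0.123
```

drive_tool(
  commands=[
    {"dx": 0, "dy": 0, "dz": 0, "yaw": 0},
    {"dx": 0, "dy": 0, "dz": 0, "yaw": 0},
    {"dx": 0, "dy": 0, "dz": 3, "yaw": 0},
    {"dx": 0, "dy": 0, "dz": 12, "yaw": 0},
    {"dx": 0, "dy": 0, "dz": 0, "yaw": 0},
  ],
)

```text
t: 12.0
eef_pos: [472.7, -276.7, 4.2]
tcp_rot: [3.14, -0.001, 0.311]
ft_force: [0.5, -1.0, -2.3]
opening: 0.124
```

```bash
python3 - <<'E'
from h import *
im=env.read_camera('wrist'); im=(255*(im[:,:,::-1]/255.)**0.6).astype('uint8'); cv2.imwrite('pics/w8.png',cv2.resize(im[60:380,100:540],None,fx=1.8,fy=1.8,interpolation=cv2.INTER_CUBIC))
im=env.read_camera('scene'); im=(255*(im[:,:,::-1]/255.)**0.6).astype('uint8'); cv2.imwrite('pics/s8.png',cv2.resize(im[130:260,170:310],None,fx=4,fy=4,interpolation=cv2.INTER_CUBIC))
s=env.state(); print(s['eef_pos'],s['tcp_rot'],s['opening'],s['t'],s['ft_force'],s['moment'])
E
```

```text
[ 472.27958654 -276.44261319    3.06727432] [ 3.14102368e+00 -3.28899539e-04  3.11157380e-01] 0.12495942737043662 12.1 [-0.13477352  0.72698325 -2.10034299] [ 0.00636992  0.01613686 -0.00594974]
```

View pics/w8.png

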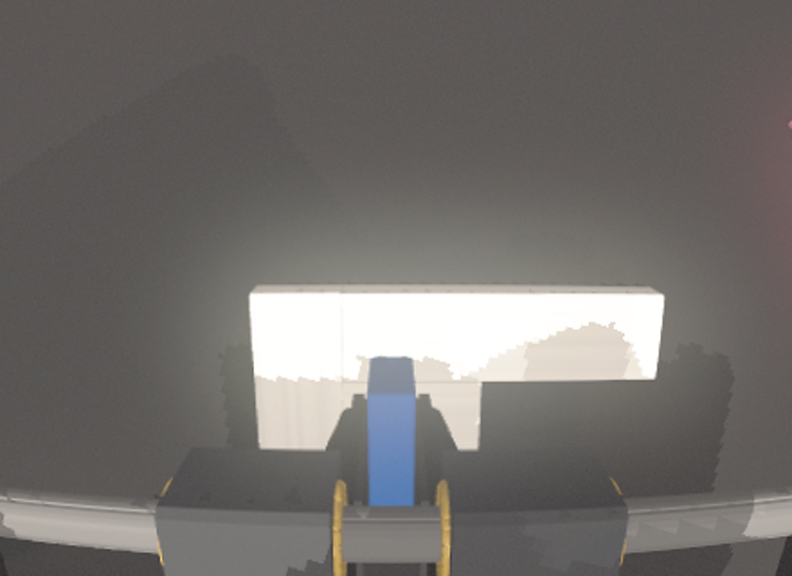

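View pics/s8.png

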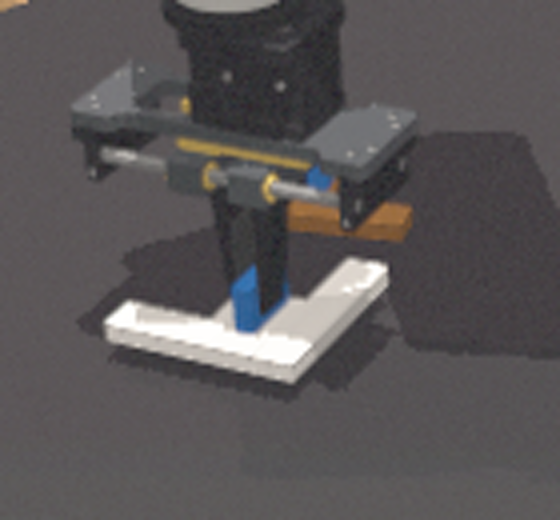

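drive_tool(
  commands=[
    {"dx": 0, "dy": 0, "dz": 15, "yaw": 0},
    {"dx": 4.8, "dy": 25, "dz": 15, "yaw": -3},
    {"dx": 4.8, "dy": 33, "dz": 0, "yaw": -3},
    {"dx": 4.8, "dy": 33, "dz": 0, "yaw": -3},
    {"dx": 4.8, "dy": 33, "dz": 0, "yaw": -3},
  ],
)

```text
t: 12.52
eef_pos: [491.1, -151.2, 32.7]
tcp_rot: [-3.142, 0.0, 0.098]
ft_force: [1.4, 0.8, -2.5]
opening: 0.124
```

drive_tool(
  commands=[
    {"dx": 4.8, "dy": 33, "dz": 0, "yaw": -3},
    {"dx": 4.8, "dy": 33, "dz": 0, "yaw": -3},
    {"dx": 4.8, "dy": 33, "dz": 0, "yaw": -3},
    {"dx": 4.8, "dy": 33, "dz": 0, "yaw": -3},
    {"dx": 4.8, "dy": 33, "dz": 0, "yaw": -3},
  ],
)

```text
t: 12.93
eef_pos: [515.1, 14.2, 32.5]
tcp_rot: [3.141, 0.001, -0.163]
ft_force: [0.7, -1.1, -2.9]
opening: 0.121
```

drive_tool(
  commands=[
    {"dx": 4.8, "dy": 33, "dz": 0, "yaw": -2.7},
    {"dx": 0, "dy": 25, "dz": 0, "yaw": 0},
    {"dx": 0, "dy": 13, "dz": 0, "yaw": 0},
    {"dx": 0, "dy": 0, "dz": 0, "yaw": 0},
    {"dx": 0, "dy": 0, "dz": 0, "yaw": 0},
  ],
)

```text
t: 13.35
eef_pos: [519.9, 83.6, 32.6]
tcp_rot: [3.141, 0.001, -0.206]
ft_force: [0.3, -0.4, -2.2]
opening: 0.125
```

```bash
python3 - <<'E'
from h import *
im=env.read_camera('wrist'); im=(255*(im[:,:,::-1]/255.)**0.6).astype('uint8'); cv2.imwrite('pics/w9.png',cv2.resize(im[60:380,100:540],None,fx=1.8,fy=1.8,interpolation=cv2.INTER_CUBIC))
im=env.read_camera('scene'); im=(255*(im[:,:,::-1]/255.)**0.7).astype('uint8'); cv2.imwrite('pics/s9.png',cv2.resize(im[200:380,250:470],None,fx=3.5,fy=3.5,interpolation=cv2.INTER_CUBIC))
s=env.state(); print(s['eef_pos'],s['tcp_rot'],s['opening'],s['t'],s['ft_force'],s['moment'])
E
```

```text
[520.1058763   82.60789805  32.78698669] [ 3.14128805e+00  3.54424610e-04 -2.07790555e-01] 0.1249750463382506 13.45 [ 0.73149254  0.36870318 -2.17912683] [0.03699736 0.02433595 0.0100895 ]
```

View pics/w9.png

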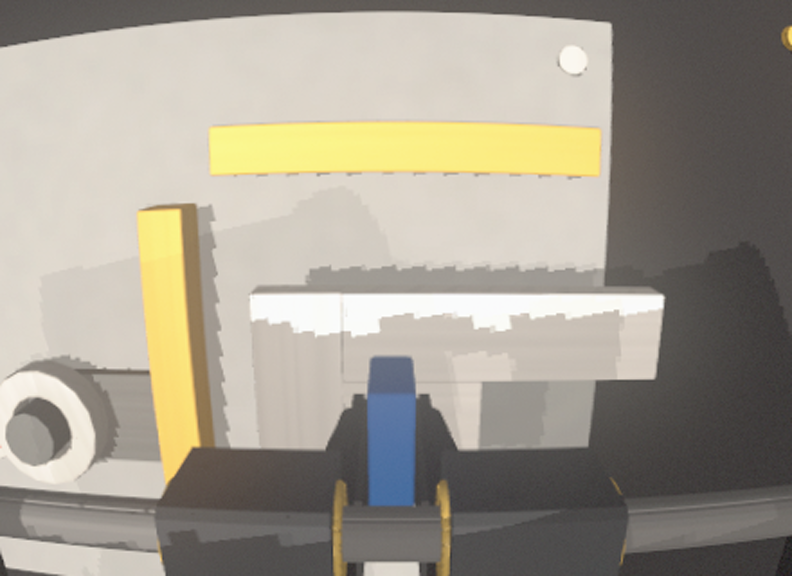

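View pics/s9.png

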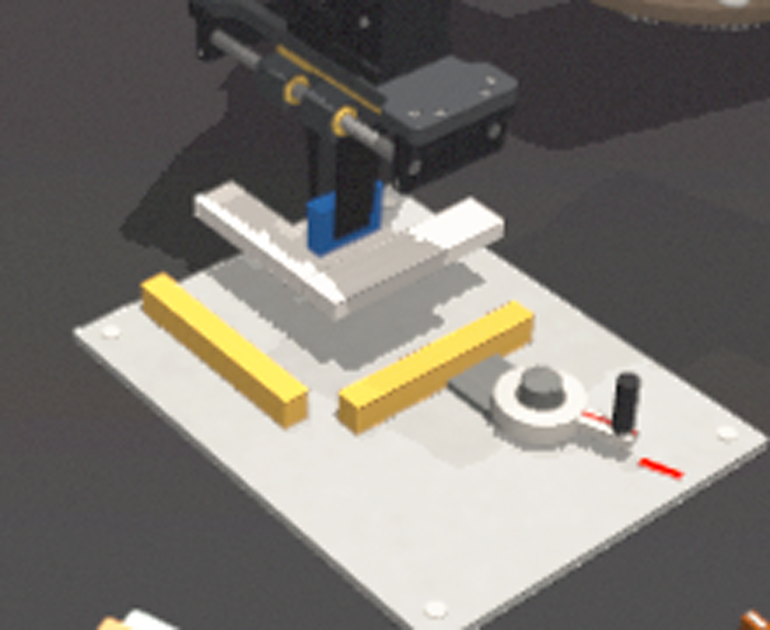

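drive_tool(
  commands=[
    {"dx": 0, "dy": 0, "dz": -15, "yaw": 0},
    {"dx": 0, "dy": 0, "dz": -12, "yaw": 0},
    {"dx": 0, "dy": 0, "dz": -6, "yaw": 0},
    {"dx": 0, "dy": 0, "dz": 0, "yaw": 0},
  ],
)

```text
t: 13.78
eef_pos: [519.6, 82.5, -1.1]
tcp_rot: [3.141, 0.002, -0.209]
ft_force: [-0.1, 1.3, -2.7]
opening: 0.127
```

drive_tool(
  commands=[
    {"dx": 0, "dy": 0, "dz": -2, "yaw": 0},
    {"dx": 0, "dy": 0, "dz": -1.5, "yaw": 0},
    {"dx": 0, "dy": 0, "dz": 0, "yaw": 0},
  ],
)

```text
t: 14.03
eef_pos: [520.4, 83.4, -3.3]
tcp_rot: [-3.142, -0.0, -0.208]
ft_force: [-0.4, 0.2, -2.1]
opening: 0.123
```

drive_tool(
  commands=[
    {"dx": 0, "dy": 0, "dz": -1, "yaw": 0},
    {"dx": 0, "dy": 0, "dz": 0, "yaw": 0},
  ],
)

```text
t: 14.2
eef_pos: [520.5, 83.5, -3.9]
tcp_rot: [-3.142, -0.001, -0.207]
ft_force: [-0.9, -1.1, 3.5]
opening: 0.123
```

drive_tool(
  commands=[
    {"dx": 0, "dy": 0, "dz": -0.7, "yaw": 0},
    {"dx": 0, "dy": 0, "dz": 0, "yaw": 0},
  ],
)

```text
t: 14.37
eef_pos: [520.5, 83.6, -3.9]
tcp_rot: [-3.142, -0.001, -0.207]
ft_force: [-3.5, -2.3, 14.8]
opening: 0.125
```

drive_tool(
  commands=[
    {"dx": 0, "dy": 0, "dz": 0.4, "yaw": 0},
    {"dx": 10, "dy": 6.3, "dz": 0, "yaw": 0},
    {"dx": 10, "dy": 6.3, "dz": 0, "yaw": 0},
    {"dx": 8, "dy": 5, "dz": 0, "yaw": 0},
    {"dx": 0, "dy": 0, "dz": 0, "yaw": 0},
  ],
)

```text
t: 14.78
eef_pos: [550.3, 102.0, -3.9]
tcp_rot: [-3.141, -0.003, -0.207]
ft_force: [2.3, 1.2, 6.8]
opening: 0.124
```

```bash
python3 - <<'E'
from h import *
im=env.read_camera('wrist'); im=(255*(im[:,:,::-1]/255.)**0.6).astype('uint8'); cv2.imwrite('pics/w10.png',cv2.resize(im[60:380,100:540],None,fx=1.8,fy=1.8,interpolation=cv2.INTER_CUBIC))
s=env.state(); print(s['eef_pos'],s['tcp_rot'],s['opening'],s['t'],s['ft_force'],s['moment'])
E
```

```text
[549.92352878 101.74766749  -3.86638169] [-3.14053369 -0.00348576 -0.20678298] 0.1265761975107969 14.8333 [ 1.90986173 -0.01092963  7.01431222] [ 0.26133988 -0.25400137  0.02778174]
```

View pics/w10.png

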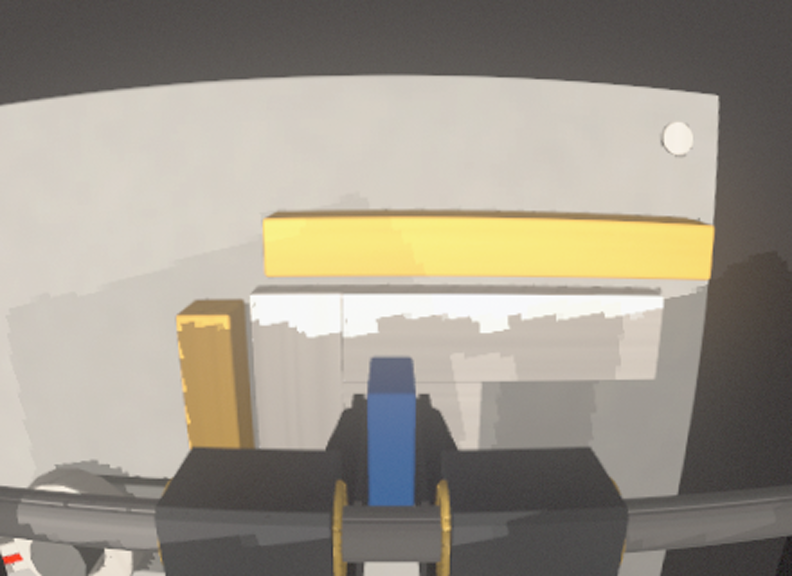

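drive_tool(
  commands=[
    {"dx": 2, "dy": -0.4, "dz": 0, "yaw": 0},
    {"dx": 1.5, "dy": -0.3, "dz": 0, "yaw": 0},
    {"dx": 0, "dy": 0, "dz": 0, "yaw": 0},
  ],
)

```text
t: 15.08
eef_pos: [551.9, 100.7, -3.9]
tcp_rot: [-3.141, -0.001, -0.207]
ft_force: [-0.9, 0.9, 9.1]
opening: 0.121
```

drive_tool(
  commands=[
    {"dx": 1, "dy": -0.2, "dz": 0, "yaw": 0},
    {"dx": 0, "dy": 0, "dz": 0, "yaw": 0},
  ],
)

```text
t: 15.25
eef_pos: [552.6, 100.4, -3.9]
tcp_rot: [-3.141, -0.001, -0.207]
ft_force: [-3.0, 0.7, 9.6]
opening: 0.127
```

drive_tool(
  commands=[
    {"dx": 1, "dy": -0.2, "dz": 0, "yaw": 0},
    {"dx": 0, "dy": 0, "dz": 0, "yaw": 0},
  ],
)

```text
t: 15.42
eef_pos: [553.5, 100.2, -3.9]
tcp_rot: [-3.141, -0.0, -0.207]
ft_force: [-3.1, 1.5, 9.0]
opening: 0.124
```

drive_tool(
  commands=[
    {"dx": 1, "dy": -0.2, "dz": 0, "yaw": 0},
    {"dx": 0, "dy": 0, "dz": 0, "yaw": 0},
  ],
)

```text
t: 15.58
eef_pos: [554.5, 100.0, -3.9]
tcp_rot: [-3.141, -0.0, -0.207]
ft_force: [-3.6, 0.2, 9.8]
opening: 0.126
```

drive_tool(
  commands=[
    {"dx": 1, "dy": -0.2, "dz": 0, "yaw": 0},
    {"dx": 0, "dy": 0, "dz": 0, "yaw": 0},
  ],
)

```text
t: 15.75
eef_pos: [555.5, 99.8, -3.9]
tcp_rot: [-3.141, -0.0, -0.207]
ft_force: [-3.5, 1.3, 9.8]
opening: 0.125
```

drive_tool(
  commands=[
    {"dx": 0.5, "dy": -0.1, "dz": 0, "yaw": 0},
    {"dx": 0, "dy": 0, "dz": 0, "yaw": 0},
  ],
)

```text
t: 15.92
eef_pos: [556.0, 99.7, -3.9]
tcp_rot: [-3.141, -0.0, -0.207]
ft_force: [-3.1, 0.8, 9.0]
opening: 0.123
```

drive_tool(
  commands=[
    {"dx": 1, "dy": -0.2, "dz": 0, "yaw": 0},
    {"dx": 0, "dy": 0, "dz": 0, "yaw": 0},
  ],
)

```text
t: 16.08
eef_pos: [556.1, 99.6, -3.9]
tcp_rot: [3.141, 0.001, -0.207]
ft_force: [-7.7, 2.2, 12.4]
opening: 0.126
```

drive_tool(
  commands=[
    {"dx": 0.5, "dy": -0.1, "dz": 0, "yaw": 0},
    {"dx": 0, "dy": 0, "dz": 0, "yaw": 0},
  ],
)

```text
t: 16.25
eef_pos: [556.0, 99.6, -3.9]
tcp_rot: [3.141, 0.002, -0.207]
ft_force: [-10.2, 2.5, 16.1]
opening: 0.122
```

drive_tool(
  commands=[
    {"dx": 0.5, "dy": -0.1, "dz": 0, "yaw": 0},
    {"dx": 0, "dy": 0, "dz": 0, "yaw": 0},
  ],
)

```text
t: 16.42
eef_pos: [556.0, 99.6, -3.9]
tcp_rot: [3.141, 0.003, -0.207]
ft_force: [-11.9, 3.0, 16.6]
opening: 0.128
```

drive_tool(
  commands=[
    {"dx": 0.4, "dy": 2, "dz": 0, "yaw": 0},
    {"dx": 0.2, "dy": 1, "dz": 0, "yaw": 0},
    {"dx": 0, "dy": 0, "dz": 0, "yaw": 0},
  ],
)

```text
t: 16.67
eef_pos: [556.5, 101.8, -3.8]
tcp_rot: [3.14, 0.004, -0.207]
ft_force: [-12.9, -3.5, 17.2]
opening: 0.127
```

drive_tool(
  commands=[
    {"dx": 0.2, "dy": 1, "dz": 0, "yaw": 0},
    {"dx": 0, "dy": 0, "dz": 0, "yaw": 0},
  ],
)

```text
t: 16.83
eef_pos: [556.6, 102.6, -3.9]
tcp_rot: [3.14, 0.004, -0.207]
ft_force: [-14.2, -4.5, 16.7]
opening: 0.129
```

drive_tool(
  commands=[
    {"dx": 0.2, "dy": 1, "dz": 0, "yaw": 0},
    {"dx": 0, "dy": 0, "dz": 0, "yaw": 0},
  ],
)

```text
t: 17.0
eef_pos: [556.8, 103.6, -3.8]
tcp_rot: [3.14, 0.004, -0.207]
ft_force: [-14.1, -5.4, 17.9]
opening: 0.124
```

drive_tool(
  commands=[
    {"dx": 0.1, "dy": 0.6, "dz": 0, "yaw": 0},
    {"dx": 0, "dy": 0, "dz": 0, "yaw": 0},
  ],
)

```text
t: 17.17
eef_pos: [556.9, 104.1, -3.9]
tcp_rot: [3.14, 0.004, -0.207]
ft_force: [-12.8, -5.9, 17.2]
opening: 0.126
```

drive_tool(
  commands=[
    {"dx": 0.2, "dy": 1, "dz": 0, "yaw": 0},
    {"dx": 0, "dy": 0, "dz": 0, "yaw": 0},
  ],
)

```text
t: 17.33
eef_pos: [557.1, 104.6, -3.9]
tcp_rot: [3.139, 0.004, -0.207]
ft_force: [-12.0, -10.9, 18.5]
opening: 0.124
```

drive_tool(
  commands=[
    {"dx": 0.2, "dy": 1, "dz": 0, "yaw": 0},
    {"dx": 0, "dy": 0, "dz": 0, "yaw": 0},
  ],
)

```text
t: 17.5
eef_pos: [557.0, 104.6, -3.9]
tcp_rot: [3.138, 0.004, -0.206]
ft_force: [-15.4, -18.5, 18.7]
opening: 0.126
```

drive_tool(
  commands=[
    {"dx": 0.1, "dy": 0.7, "dz": 0, "yaw": 0},
    {"dx": 0, "dy": 0, "dz": 0, "yaw": 0},
  ],
)

```text
t: 17.67
eef_pos: [557.0, 104.6, -3.9]
tcp_rot: [3.137, 0.005, -0.206]
ft_force: [-14.4, -24.7, 19.8]
opening: 0.122
```

drive_tool(
  commands=[
    {"dx": 0.8, "dy": -0.5, "dz": 0, "yaw": 0},
    {"dx": 0, "dy": 0, "dz": 0, "yaw": 0},
    {"dx": 0, "dy": 0, "dz": 0, "yaw": 0},
  ],
)

```text
t: 17.92
eef_pos: [557.0, 104.6, -3.9]
tcp_rot: [3.137, 0.006, -0.207]
ft_force: [-19.1, -20.8, 21.9]
opening: 0.123
```

```bash
python3 - <<'E'
from h import *
im=env.read_camera('wrist'); im=(255*(im[:,:,::-1]/255.)**0.6).astype('uint8'); cv2.imwrite('pics/w11.png',cv2.resize(im[130:330,120:520],None,fx=2,fy=2,interpolation=cv2.INTER_CUBIC))
im=env.read_camera('scene'); cv2.imwrite('pics/s11f.png',im[:,:,::-1]); im=(255*(im[:,:,::-1]/255.)**0.7).astype('uint8'); cv2.imwrite('pics/s11.png',cv2.resize(im[230:370,270:470],None,fx=4,fy=4,interpolation=cv2.INTER_CUBIC))
s=env.state(); print(s['eef_pos'],s['tcp_rot'],s['opening'],s['t'],s['ft_force'],s['moment'])
E
```

```text
[556.97732874 104.59002476  -3.91498486] [ 3.13738415  0.00612809 -0.2064645 ] 0.1236138308301583 18.0167 [-18.04139253 -20.67552533  22.06002587] [-3.56092336  2.94234635  0.05348984]
```

View pics/w11.png

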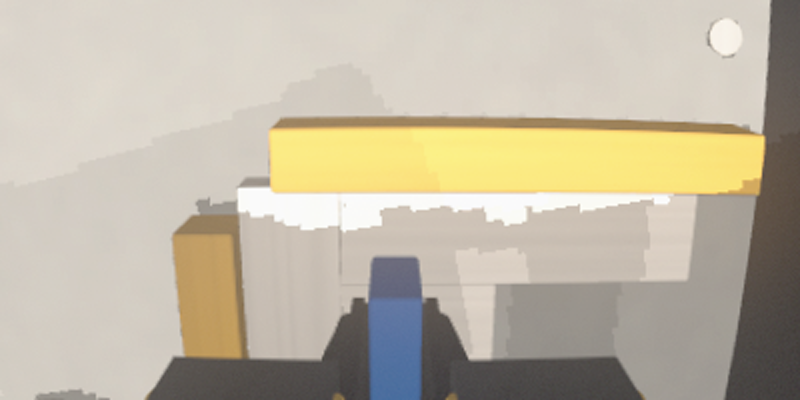

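View pics/s11.png

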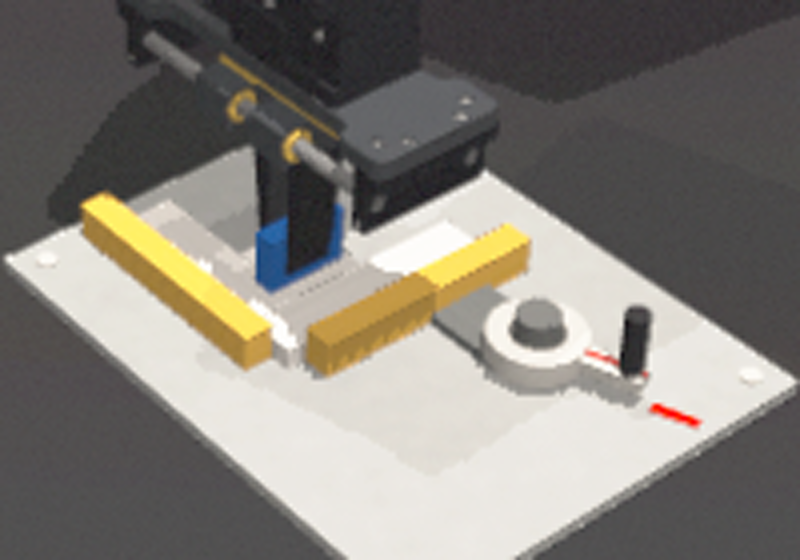

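drive_tool(
  commands=[
    {"dx": 0, "dy": 0, "dz": 0, "yaw": 0.3},
    {"dx": 0, "dy": 0, "dz": 0, "yaw": 0},
  ],
)

```text
t: 18.18
eef_pos: [557.0, 104.6, -3.9]
tcp_rot: [3.138, 0.006, -0.201]
ft_force: [-17.6, -20.7, 23.4]
opening: 0.123
```

```bash
python3 - <<'E'
from cell import env
s=env.state(); print(s['eef_pos'],s['tcp_rot'],s['ft_force'],s['moment'])
E
```

```text
[557.03003501 104.61800013  -3.894221  ] [ 3.1375588   0.00610076 -0.20140115] [-17.64392832 -20.66440766  23.3541062 ] [-3.61139738  2.95332828 -0.18005217]
```

drive_tool(
  commands=[
    {"dx": 0, "dy": 0, "dz": 0, "yaw": -0.6},
    {"dx": 0, "dy": 0, "dz": 0, "yaw": 0},
  ],
)

```text
t: 18.35
eef_pos: [557.0, 104.6, -3.9]
tcp_rot: [3.137, 0.006, -0.212]
ft_force: [-17.7, -20.4, 22.3]
opening: 0.124
```

```bash
python3 - <<'E'
from cell import env
s=env.state(); print(s['eef_pos'],s['tcp_rot'],s['ft_force'],s['moment'])
E
```

```text
[557.00958934 104.6043299   -3.92443652] [ 3.13726155  0.00604307 -0.21178585] [-17.65724648 -20.41072201  22.26092091] [-3.57026175  2.96130829  0.23190948]
```

drive_tool(
  commands=[
    {"dx": 0, "dy": 0, "dz": 0, "yaw": 0.3},
    {"dx": 0, "dy": 0, "dz": 0, "yaw": 0},
    {"dx": 0, "dy": 0, "dz": 0, "yaw": 0},
  ],
)

```text
t: 18.6
eef_pos: [557.0, 104.6, -3.9]
tcp_rot: [3.137, 0.006, -0.206]
ft_force: [-18.1, -20.5, 21.9]
opening: 0.126
```

```bash
python3 - <<'E'
from ang import *
import time
im=env.read_camera('scene'); cv2.imwrite('pics/s12.png',im[:,:,::-1]); cv2.imwrite('pics/s12z.png',cv2.resize(im[260:350,380:480,::-1],None,fx=7,fy=7,interpolation=cv2.INTER_CUBIC))
s=env.state(); print(s['eef_pos'],s['tcp_rot'],s['opening'],s['t'],s['ft_force'],s['moment'])
E
```

```text
[556.98875328 104.60296932  -3.90356746] [ 3.13740018  0.00610441 -0.206415  ] 0.12242128833449023 18.65 [-17.74918515 -20.64134803  21.49337431] [-3.61125219  2.95663767  0.09579484]
```

View pics/s12.png

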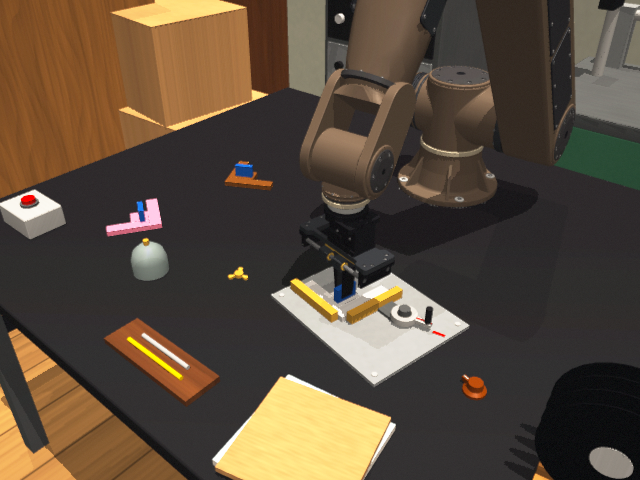

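View pics/s12z.png

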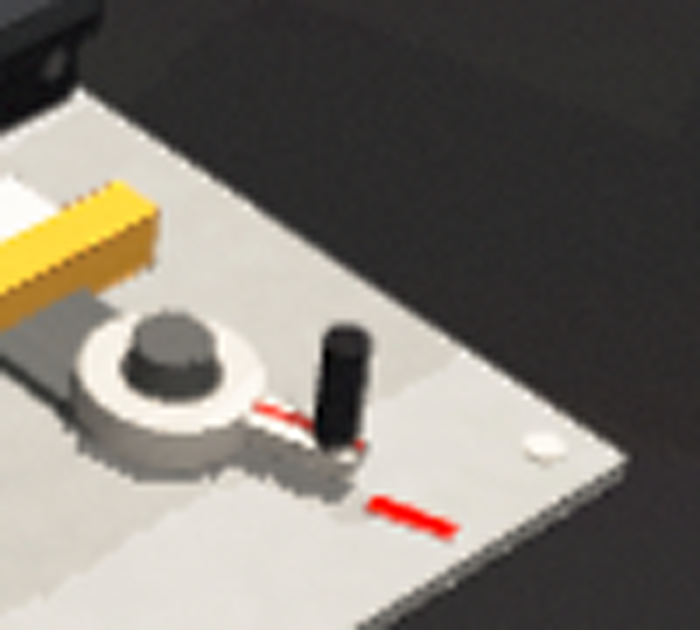

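drive_tool(
  commands=[
    {"dx": 0.6, "dy": -0.1, "dz": 0, "yaw": 0},
    {"dx": 0, "dy": 0, "dz": 0, "yaw": 0},
    {"dx": 0, "dy": 0, "dz": 0, "yaw": 0},
    {"dx": 0, "dy": 0, "dz": 0, "yaw": 0},
  ],
)

```text
t: 18.98
eef_pos: [557.0, 104.6, -4.0]
tcp_rot: [3.137, 0.007, -0.206]
ft_force: [-19.1, -19.4, 23.2]
opening: 0.124
```

```bash
python3 - <<'E'
from cell import env
s=env.state(); print(s['t'],s['eef_pos'],s['ft_force'],s['opening'])
print(env.job_done())
E
```

```text
18.9833 [557.04390765 104.55994205  -3.9571459 ] [-19.10440132 -19.36176347  23.23527596] 0.12385245979407171
the job is handed in; nothing more can be done
None
```

The collar is turned to its mark and the aluminium square is seated in the corner. I handed the job in at 19.0 s, with the arm still gripping the square and pressing it into both fences.

- **Collar:** I gripped the black pin and turned the collar clockwise along its arc, then let go. The top and scene views put the red line about 1–1.5° (roughly 0.02 rad) past the middle of the mark, still within the width of the stripe. I did not correct this. The lever had not moved in the last scene picture.
- **Square:** I took the white aluminium L, not the pink or brown look-alike. I laid it on the plate, pushed it into the long rail, then into the cross stop.
- **Last checks on the square:**
  - The wrist force was about (-19, -19, 23) N, which is about 15 N into the long rail, 23 N into the cross stop and 23 N down onto the plate.
  - The bar was still gripped, at opening 0.124.
  - Turning the grip 0.3° each way met an even resistance and the position did not move, so both edges lie flat on the fences.
- **Bystanders:** the dome, adapter and knob were in their starting places in the last scene picture.
- **What disagreed:**
  - The real fingertips end about 30 mm above the reported tool point. My first grip closed above the pin without touching it; two cameras showed the offset and I allowed for it afterwards.
  - The top and scene cameras differed by up to about 4 mm, so I used the average.

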